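Lock the off-contact stops and clamp the printing screen

ROBOT

A 6-joint arm with a two-finger parallel gripper is mounted at the origin on the work surface. World frame = base frame: x ahead of the robot, y to its left, z up, the work surface at z = 0. Lengths are in m, angles in rad, forces in N, time in s.
With the tool pointing down it reaches from about 0.425 to 0.95 m from the base axis. Payload 3.5 kg.
Tool frame: the origin (TCP) lies between the finger pads; the fingertips stand 19 mm ahead of it and the grasp point (between the pads) is the TCP (ctrl.nose_length is the distance from the TCP to the fingertips, in m); z points along the fingers, y is the line along which they close (so a half turn about z gives the same grasp; the last joint's range is limited). The gripper opens to 85 mm and grips with 20 to 120 N. Pads are 22 mm wide; open, the fingers measure 114 mm over their backs; the gripper's body (76 mm by 85 mm) begins 54 mm behind the grasp point. The pads swing forward as they close: fully open they stand 13 mm farther back than shut.
Start: joints at [1.152, 0.286, 1.577, -0, 1.279, -0.15], TCP at [0.179, 0.651, 0.25] pointing down, gripper open.
Joint ranges: [-2.77, 2.77], [-0.9, 2.22], [0.21, 2.48], [-1.53, 4.67], [0.24, 2.81], [-2.84, 2.84]. Speed limits (rad/s): [2.79, 2.79, 3.14, 3.14, 3.14, 3.14].

INTERFACE

Orientations are given as a unit quaternion [x, y, z, w].
In Python, from plant import ctrl gives the robot as it stands.
- The arm moves only by the tool apply_moves, never from a script. Its argument "series" is a list of rows, each a list of 6 numbers: the shift along the world's x, y, z scaled (see below), then the turn, a rotation vector about the world's x, y, z scaled (see below). A call has 1 to 20 rows; each row is the pose to reach, as a shift and turn from the pose commanded when the call began; what a row does not reach only later rows make up. The controller multiplies each number of a shift by 0.8 m and each number of a turn by 45 degrees. A row lasts 1/8 s, in which the tool goes at most 62.5 mm and 10.7 degrees, less where a joint would pass 70% of its speed; a pose out of reach is approached as far as the arm can. A call with a number of a shift or a turn outside -1 to 1 is refused whole. A call with a gripper value outside its range is refused whole. "jaw" is the opening, from 0 (shut) to 1 (fully open), set as the call begins (left out, the last holds). The fingers move at their own pace and stop on an object; "squeeze" is the grip in N (left out, the last holds). Time passes only in rows, so rows that repeat a pose let the fingers close. It gives the time, the measured TCP pose, the force, the opening and the grip force at its end, in the units of the state.
- ctrl.get_state(): the state, without advancing time (a new reading comes with each control period).
- ctrl.read_camera(name): name is "side" or "top" or "wrist"; returns the picture (420x560x3 uint8, red, green, blue); there is no depth.
- ctrl.get_calibration(name): a dict with "fx", "fy", "cx", "cy" (pixels), "dist_coeffs" ([k1, k2, p1, p2, k3] as OpenCV has them; the pictures are not rectified), "xyz" and "orientation" of the camera in the world; the wrist camera has in their place "hand_eye" (4x4, takes a point from camera to tool coordinates, whose origin is the TCP and whose axes are the flange's). Camera axes: x right, y up, looking along -z (the intrinsics and any distortion apply to the point x, -y, -z); pixel columns grow to the right and rows downward; lengths in m; the calibration is good to about 2 mm. A picture is of the moment at which its call begins: read the wrist's pose just before it. get_calibration takes no time and is no camera call.
- ctrl.sign_off(): hands the job in; it is judged then, once.
Trained networks look in the newest picture that a camera, given by its name, has taken for a name from the list of things; names that differ only in an ending like _2 or _b are one class to them, and where a whole thing is asked for, a point or a joint stands for the part that bears it (a point fixed in the world has none). Each returns a list of dicts, best first, with "p" (0 to 1); they miss things now and then, are a little off and sometimes report something else, mostly with a low value. They report only what shows in the picture. A call takes as long as a camera call. They do not tell look-alikes from the thing itself.
- ctrl.boxes_of(thing, camera): "xy" ([column, row] as shares, 0 to 1, of the picture: columns of its width, rows of its height, amid what is visible of it).
- ctrl.silhouettes(thing, camera): "pixels" (420x560 bool, what is visible of it) and "xy" ([column, row] as shares, 0 to 1, of the picture: columns of its width, rows of its height, amid what is visible of it).
The state is a dict: "time": time; "qpos": joint angles; "dq": joint speeds; "joint_efforts": joint torques, N m; "eef_pos": TCP position; "tcp_rot": TCP orientation; "contact_force": force on the tool from outside, world axes, zero at the start; "wrist_torque": the same for the moment, N m; "opening": opening from 0.0 (shut) to 1.0 (fully open); "finger_force": force on a finger pad.
Only numpy, scipy, OpenCV 4.12 (cv2) and the standard library are available. Lean on these libraries where they do the work, as an engineer would, in place of code of your own. Each camera call takes 0.05 s, during which the arm holds its last target. There are 200 camera calls.

TASK

Lock both off-contact stops on the bench: put the open-ended spanner on its brass lower nut with the handle lying on the ledge by the red pin, so that the lower nut keeps its setting, and tighten the steel jam nut above it fully, clockwise, with the orange socket key rather than the bare fingers. Only when both are locked, tighten all the clamp screws on the screen frame fully with the same key. Finally leave the key standing upright and the spanner lying flat on the black mat, with everything else where it was.

Things in the scene. Friction and masses are not known exactly. Their poses are not given: they have to be found in the camera images.
- stopA: left stop, 3 kg, stays put. Origin on the bench on the stud's axis, z up. Base 20 mm thick, x -140 to +40, 80 wide; round pedestal 44 across, top 42 up; ledge 24 long, 44 wide, top 42 up, at x -118. Red pin 10 across, 28 above the ledge, at x -118, y +14.5: it stops a spanner lying along -x (2.5 mm off its flank) when the nut is dragged clockwise seen from above. -y side open
- lowerA (a joint): turn (rad, clockwise from above positive) of the brass square lower nut of stopA, 24 mm across flats, 43 to 52 mm above the bench; 0 = flats along the stop's axes, starts within 0.05 of 0, must end within 0.35 of 0. It turns endlessly at 0.06 N m, easier than the jam nut turns on it, so if not held it is only carried along
- jamA (a joint): turn (rad) of the jam nut of stopA relative to its lower nut, clockwise from above (tightening) positive; starts 0 to 0.5, dead tight at its stop 1.1, counts as tight above 1.0. Friction 0.2 N m. It does not sink as it turns
- jamA_top (a point): centre of the top of jam nut A, 66.5 mm above the bench; steel square nut, 18 mm across flats, 14 mm high, directly on the lower nut, red mark on top. Its x and y axes are square to the flats and turn with it; no stud sticks out above it
- stopB: right stop, 3 kg, stays put. Origin on the bench on the stud's axis, z up. Base 20 mm thick, x -140 to +40, 80 wide; round pedestal 44 across, top 42 up; ledge 24 long, 44 wide, top 42 up, at x -118. Red pin 10 across, 28 above the ledge, at x -118, y +14.5: it stops a spanner lying along -x (2.5 mm off its flank) when the nut is dragged clockwise seen from above. -y side open
- lowerB (a joint): turn (rad, clockwise from above positive) of the brass square lower nut of stopB, 24 mm across flats, 43 to 52 mm above the bench; 0 = flats along the stop's axes, starts within 0.05 of 0, must end within 0.35 of 0. It turns endlessly at 0.06 N m, easier than the jam nut turns on it, so if not held it is only carried along
- jamB (a joint): turn (rad) of the jam nut of stopB relative to its lower nut, clockwise from above (tightening) positive; starts 0 to 0.5, dead tight at its stop 1.1, counts as tight above 1.0. Friction 0.2 N m. It does not sink as it turns
- jamB_top (a point): centre of the top of jam nut B, 66.5 mm above the bench; steel square nut, 18 mm across flats, 14 mm high, directly on the lower nut, red mark on top. Its x and y axes are square to the flats and turn with it; no stud sticks out above it
- clamp0: blue 0.8 kg clamp (may be absent) straddling the aluminium screen frame's front rail (36 mm wide, 30 mm high, roughly along world y), 62 x 56 x 12 mm, jaws 22 mm down both sides of the rail; origin at the middle of its underside, on top of the rail
- screw0 (a joint): turn (rad) of the captive screw on clamp0, clockwise from above (tightening) positive; starts 0 to 0.5, dead tight at its stop 1.1, counts as tight above 1.0. Friction 0.2 N m. It does not sink as it turns
- screw0_top (a point): centre of the top of the square steel screw head on clamp0, 58 mm above the bench; head 18 mm across flats, 14 mm high, red mark on top. Its x and y axes are square to the flats and turn with it
- clamp1: blue 0.8 kg clamp (may be absent) straddling the aluminium screen frame's front rail (36 mm wide, 30 mm high, roughly along world y), 62 x 56 x 12 mm, jaws 22 mm down both sides of the rail; origin at the middle of its underside, on top of the rail
- screw1 (a joint): turn (rad) of the captive screw on clamp1, clockwise from above (tightening) positive; starts 0 to 0.5, dead tight at its stop 1.1, counts as tight above 1.0. Friction 0.2 N m. It does not sink as it turns
- screw1_top (a point): centre of the top of the square steel screw head on clamp1, 58 mm above the bench; head 18 mm across flats, 14 mm high, red mark on top. Its x and y axes are square to the flats and turn with it
- clamp2: blue 0.8 kg clamp (may be absent) straddling the aluminium screen frame's front rail (36 mm wide, 30 mm high, roughly along world y), 62 x 56 x 12 mm, jaws 22 mm down both sides of the rail; origin at the middle of its underside, on top of the rail
- screw2 (a joint): turn (rad) of the captive screw on clamp2, clockwise from above (tightening) positive; starts 0 to 0.5, dead tight at its stop 1.1, counts as tight above 1.0. Friction 0.2 N m. It does not sink as it turns
- screw2_top (a point): centre of the top of the square steel screw head on clamp2, 58 mm above the bench; head 18 mm across flats, 14 mm high, red mark on top. Its x and y axes are square to the flats and turn with it
- key: loose orange socket key, 0.15 kg, standing: drum 50 mm across, 26 high; on it a grip bar 36 (own x) x 16 (own y), from 26 to 64 mm height. Origin: centre of underside, z up. Below, a square socket 21 x 21 (sides along own x, y), 12 deep, fits over the 18 mm jam nuts and screw heads (10 degrees of play); seated, its underside is 12 mm below the head's top, clear of spanner and lower nut
- spanner: loose steel spanner lying flat, 0.2 kg, 8 mm thick. Origin: underside, centre of the jaw, where the nut's centre belongs. Jaw opens to own +x, 27.5 mm wide, prongs x -13 to +13; head 51.5 wide; handle 14 wide along -x to x = -157. Can be lowered over the lower nut from above (the jam nut passes through the jaw) till it lies on pedestal and ledge, underside 42 mm above the bench
- spanner_grip (a point): middle of the spanner's blue sleeve, 70 mm behind the jaw centre, 18 mm above the underside. Sleeve: 50 mm along the handle, 16 wide, from 8 to 28 mm above the underside; take the spanner here, near its centre of mass
- mat: black rubber tool mat, fixed, 130 (own x) x 220 (own y) x 3 mm; origin at the middle of its underside on the bench, so its top is 3 mm up
- inkjar: bystander: yellow jar of ink, 60 mm across, 80 mm high
- waterpot: bystander: clear water pot, 70 mm across, 80 mm high
- tape: bystander: roll of blue tape lying flat, 76 mm across, 24 mm high
Things that resemble listed ones, but are neither listed nor needed, are in the scene too. Several things look just like the key: the one meant starts farthest from the robot's base.

How it is judged:
By the outcome, as a careful person would: the job done as asked, in the order asked, and still so for the second after the job is handed in, with the robot touching nothing.
Of clamp0, clamp1, clamp2 only 1 to 3 are there at a start; the rules pass over those that are not, and their reading is None.
At some moment in a run one of key may be knocked a few centimetres aside while the robot is not near it.
It also fails if it takes over 210 s, if anything falls off the work surface, if the arm or the gripper's body presses on something with over 40 N, if the wrist force passes 120 N, or if a joint passes its speed limit or range.

## Working session

There is one attempt and no reset: what is moved stays moved. The work goes in short steps, Python scripts to look and compute and a tool call to move; the robot and the scene stay as the last step left them, time stands still between calls to the robot, and variables do not carry over. Pictures are saved under pics/ and viewed, at most 14 in all, crops included, and the job is handed in when it is done.

Besides the shell and the picture viewer there is one more tool, called after ">>>" as name([rows], argument=value, ...), one row to a line, values as JSON. apply_moves: Moves the arm, as the interface text tells. Shifts and turns lie within -1 to 1; 1 stands for 0.8 m of shift or 45 degrees of turn. Its arguments: {"type":"object","properties":{"series":{"type":"array"},"jaw":{"type":"number"},"squeeze":{"type":"number"}},"required":["series"]}

```bash
ls; mkdir -p pics
cat > h.py <<'E'
import numpy as np, cv2
from scipy.spatial.transform import Rotation as R
from plant import ctrl
def cam(name, st=None):
    c=ctrl.get_calibration(name)
    K=np.array([[c['fx'],0,c['cx']],[0,c['fy'],c['cy']],[0,0,1]]); d=np.array(c['dist_coeffs'],float)
    if name=='wrist':
        st=st or ctrl.get_state(); H=np.array(c['hand_eye'])
        T=np.eye(4); T[:3,:3]=R.from_quat(st['tcp_rot']).as_matrix(); T[:3,3]=st['eef_pos']; M=T@H
    else:
        M=np.eye(4); M[:3,:3]=R.from_quat(c['orientation']).as_matrix(); M[:3,3]=c['xyz']
    return K,d,M
def toworld(C,px,z):
    K,d,M=C
    p=cv2.undistortPoints(np.array(px,float).reshape(-1,1,2),K,d).reshape(-1,2)
    r=np.c_[p[:,0],-p[:,1],-np.ones(len(p))]@M[:3,:3].T
    return M[:3,3]+r*((z-M[2,3])/r[:,2])[:,None]
def topix(C,P):
    K,d,M=C
    q=(np.atleast_2d(P)-M[:3,3])@M[:3,:3]; q=q*[1,-1,-1]
    return cv2.projectPoints(q,np.zeros(3),np.zeros(3),K,d)[0].reshape(-1,2)
def save(im,n): cv2.imwrite('pics/'+n+'.png',im[:,:,::-1])
def ext(ang): pass
E
python3 - <<'E'
from h import *
for n in('top','side'):
    im=ctrl.read_camera(n); save(im,n+'0'); C=cam(n); print(n,C[2].round(3).tolist(),C[0][0,0])
C=cam('top')
ctrl.read_camera('top')
for t,z in [('key',.06),('spanner',.01),('stopA',.04),('jamA_top',.066),('clamp0',.04),('screw0_top',.058),('mat',.003),('spanner_grip',.02)]:
    for o in ctrl.boxes_of(t,'top'):
        px=np.array(o['xy'])*[560,420]; print(t,round(o['p'],2),px.round(0),toworld(C,px,z)[0].round(3))
print(ctrl.get_state())
E
```

```text
pics
top [[-0.001, 0.983, -0.183, 0.308], [-1.0, 0.001, 0.014, -0.008], [0.014, 0.183, 0.983, 0.951], [0.0, 0.0, 0.0, 1.0]] 409.3729677754185
side [[0.846, 0.417, -0.334, 0.134], [-0.534, 0.673, -0.513, -0.537], [0.011, 0.612, 0.791, 0.882], [0.0, 0.0, 0.0, 1.0]] 399.91966884718903
key 0.96 [121. 296.] [0.284 0.334 0.06 ]
key 0.88 [180. 210.] [0.473 0.213 0.06 ]
key 0.85 [226. 161.] [0.585 0.114 0.06 ]
key 0.84 [297. 266.] [ 0.349 -0.043  0.06 ]
spanner 0.8 [318. 166.] [ 0.588 -0.099  0.01 ]
spanner 0.7 [274. 120.] [0.704 0.007 0.01 ]
spanner 0.32 [329. 115.] [ 0.719 -0.127  0.01 ]
stopA 0.9 [122. 224.] [0.444 0.349 0.04 ]
jamA_top 0.48 [114. 200.] [0.493 0.361 0.066]
jamA_top 0.27 [275. 117.] [0.689 0.004 0.066]
clamp0 0.75 [273. 120.] [0.692 0.01  0.04 ]
clamp0 0.64 [325. 121.] [ 0.692 -0.114  0.04 ]
mat 0.81 [273. 207.] [0.49  0.01  0.003]
spanner_grip 0.82 [315. 164.] [ 0.589 -0.089  0.02 ]
{'time': 0.55, 'qpos': array([ 1.15199290e+00,  2.86301970e-01,  1.57671880e+00,  1.38800755e-05,
        1.27859901e+00, -1.49996221e-01]), 'dq': array([-0.00115108, -0.00217164, -0.00101005,  0.00021461,  0.00053481,
       -0.00107398]), 'joint_efforts': array([-4.23543734e-04, -4.05560875e+01, -2.92657274e+01, -1.38025089e-04,
        8.33832109e-04, -5.95724089e-06]), 'eef_pos': array([0.17922507, 0.65074973, 0.25031335]), 'tcp_rot': array([ 1.34001299e-01,  9.90981156e-01, -1.11527327e-05, -1.01841913e-05]), 'contact_force': array([ 0.47285953, -0.2146358 ,  0.16659826]), 'wrist_torque': array([ 0.02432205, -0.03858408, -0.01972264]), 'finger_force': 0.0, 'opening': 0.9999231054401085}
```

View pics/top0.png

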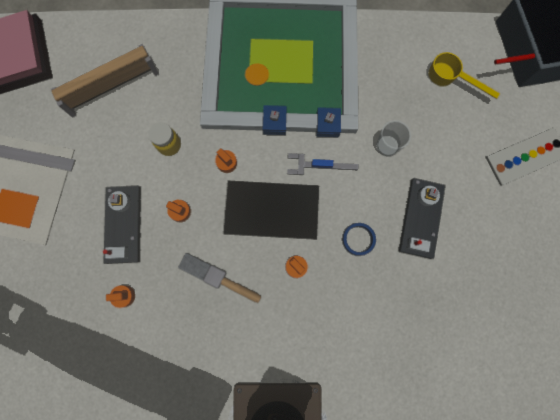

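View pics/side0.png

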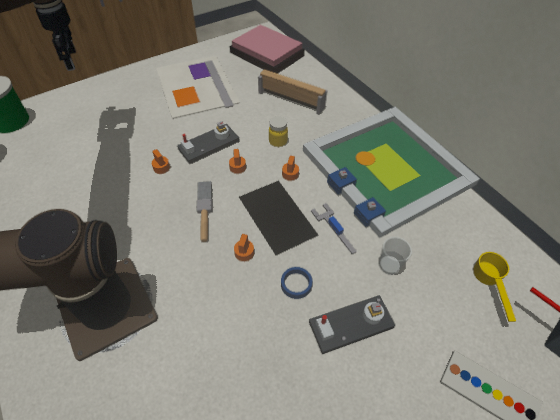

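Key look-alikes are at pixels (121,296), (180,210), (226,161) and (297,266), at r = 0.44, 0.52, 0.60 and 0.35 m. The farthest is the one at (226,161). The spanner with the blue sleeve is at (318,166); the scraper at (220,278) isn't it. The stops are at (118,200) and (430,194), with their ledges nearer the robot. Two clamps are present, at (274,120) and (328,122).

>>> apply_moves([
  [0.326,-0.401,0.06,0,0,0],
  [0.326,-0.401,0.06,0,0,0],
  [0.326,-0.401,0.06,0,0,0],
  [0.326,-0.401,0.06,0,0,0],
  [0.326,-0.401,0.06,0,0,0],
  [0.326,-0.401,0.06,0,0,0],
  [0.326,-0.401,0.06,0,0,0],
  [0.326,-0.401,0.06,0,0,0],
  [0.326,-0.401,0.06,0,0,0],
  [0.326,-0.401,0.06,0,0,0],
])

```text
time: 1.8
eef_pos: [0.4392, 0.3309, 0.2981]
tcp_rot: [0.133, 0.991, -0.0, -0.0]
contact_force: [-0.4, 0.0, -0.3]
opening: 0.999
finger_force: 0.0
```

Run:
```python
from h import *
print(np.round(ctrl.get_calibration('wrist')['hand_eye'],3).tolist())
st=ctrl.get_state(); im=ctrl.read_camera('wrist'); C=cam('wrist',st); print(st['time'],st['eef_pos'].round(3))
crop=cv2.resize(cv2.imread('pics/top0.png')[60:260,160:380],(400,364)); 
v=np.zeros((600,560,3),np.uint8); v[:420]=im[:,:,::-1]; v[420:,:198]=cv2.resize(crop,(198,180)); cv2.imwrite('pics/w1.png',v)
for t,z in [('stopA',.02),('jamA_top',.0665),('key',.06)]:
    for o in ctrl.silhouettes(t,'wrist'):
        px=np.array(o['xy'])*[560,420]; print(t,round(o['p'],2),px.round(0),toworld(C,px,z)[0].round(4))
```

```text
[[-0.001, 0.958, 0.287, 0.072], [1.0, 0.001, 0.002, 0.0], [0.002, 0.287, -0.958, -0.123], [0.0, 0.0, 0.0, 1.0]]
1.8 [0.439 0.331 0.298]
stopA 0.94 [303. 177.] [0.4442 0.3601 0.02  ]
jamA_top 0.6 [316. 227.] [0.5025 0.3592 0.0665]
jamA_top 0.33 [128. 390.] [0.6926 0.0069 0.0665]
key 0.78 [220. 226.] [0.4708 0.2375 0.06  ]
key 0.69 [263.  56.] [0.291  0.3488 0.06  ]
key 0.62 [ 17. 189.] [ 0.3525 -0.0026  0.06  ]
key 0.5 [194. 310.] [0.5834 0.1591 0.06  ]
```

View pics/w1.png

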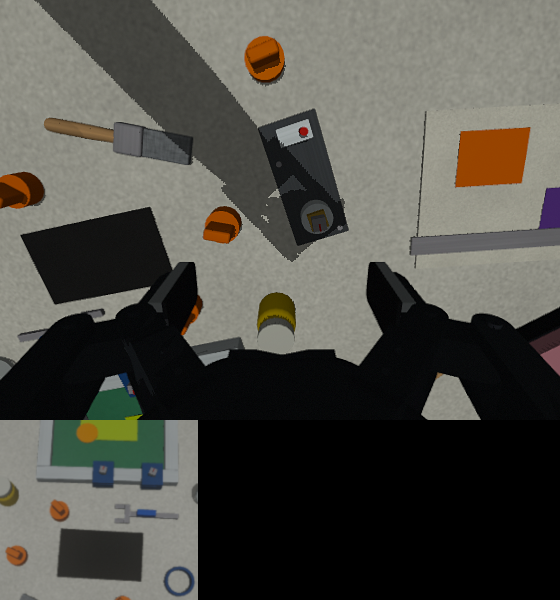

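The wrist view shows stop A at (303,177), with its nut at (316,218) and red pin at (304,131). The chosen key is partly behind a finger at (194,310). Next I'll write a silhouette pose fitter.

```bash
cat >> h.py <<'E'
from scipy.optimize import minimize
def box(x0,x1,y0,y1,z0,z1): return np.array([[x,y,z] for x in(x0,x1) for y in(y0,y1) for z in(z0,z1)])/1e3
def cyl(x,y,r,z0,z1):
    a=np.linspace(0,2*np.pi,24,endpoint=False); return np.array([[x+r*np.cos(t),y+r*np.sin(t),z] for t in a for z in(z0,z1)])/1e3
M={'stop':[box(-140,40,-40,40,0,20),cyl(0,0,22,20,42),box(-130,-106,-22,22,20,42),cyl(-118,14.5,5,42,70),box(-9,9,-9,9,52,66.5)],
 'key':[cyl(0,0,25,0,26),box(-18,18,-8,8,26,64)],
 'spanner':[box(-157,-13,-7,7,0,8),box(-95,-45,-8,8,8,28),box(-13,13,13.75,25.75,0,8),box(-13,13,-25.75,-13.75,0,8),box(-27,-13,-25.75,25.75,0,8)],
 'nut':[box(-9,9,-9,9,-14,0)],'mat':[box(-65,65,-110,110,0,3)],'clamp':[box(-31,31,-28,28,0,12),box(-31,-18,-28,28,-22,0),box(18,31,-28,28,-22,0)]}
S=4
def render(C,parts,x,y,yaw,z):
    m=np.zeros((420,560),np.uint8); c,s=np.cos(yaw),np.sin(yaw)
    m=cv2.resize(m,None,fx=2,fy=2)
    for P in parts:
        W=P@np.array([[c,s,0],[-s,c,0],[0,0,1]])+[x,y,z]
        h=cv2.convexHull(topix(C,W).astype(np.float32)).reshape(-1,2)
        cv2.fillConvexPoly(m,np.round((h*2+.5)*16).astype(np.int32),1,shift=4)
    return m>0
def fit(C,mask,name,z,x0,y0,yaws):
    mk=cv2.resize(mask.astype(np.uint8),None,fx=2,fy=2,interpolation=cv2.INTER_NEAREST)>0
    def cost(p):
        r=render(C,M[name],p[0],p[1],p[2],z); return 1-(r&mk).sum()/max(1,(r|mk).sum())
    best=None
    for a in yaws:
        st=np.array([x0,y0,a]); sim=np.array([st,st+[.02,0,0],st+[0,.02,0],st+[0,0,.25]])
        for k in range(2):
            o=minimize(cost,st,method='Nelder-Mead',options=dict(initial_simplex=sim,xatol=1e-5,fatol=1e-5,maxiter=120))
            st=o.x; sim=np.array([st,st+[.004,0,0],st+[0,.004,0],st+[0,0,.06]])
        if best is None or o.fun<best.fun: best=o
    return best.x,1-best.fun
def look(items,cam_='wrist',name=None):
    """items: (thing, model, z, near (x,y), yaws, centre z)"""
    st=ctrl.get_state(); im=ctrl.read_camera(cam_); C=cam(cam_,st)
    if name: save(im,name)
    for t,mod,z,near,yaws,zc in items:
        os=ctrl.silhouettes(t,cam_); c=[]
        for o in os:
            w=toworld(C,np.array(o['xy'])*[560,420],zc)[0][:2]; c.append((np.hypot(*(w-near)),o['p'],w,o))
        if not c: print(t,'none'); continue
        d,p,w,o=min(c,key=lambda q:q[0])
        x,iou=fit(C,o['pixels'],mod,z,near[0],near[1],yaws)
        print(t,'d%.3f p%.2f'%(d,p),'pose',x[:2].round(4),'yaw deg',np.degrees(x[2]).round(1),'iou %.3f'%iou,'npx',o['pixels'].sum())
    return st
E
python3 - <<'E'
from h import *
look([('stopA','stop',0,(.49,.35),[0],.03),('jamA_top','nut',.0665,(.4999,.355),[0,.8],.0665),('mat','mat',0,(.49,.01),[0],0)],'wrist')
look([('mat','mat',0,(.49,.01),[0],0),('spanner','spanner',0,(.59,-.05),[1.57],.01),('stopA','stop',0,(.49,.35),[0],.03),('stopB','stop',0,(.5,-.36),[-.1],.03),('key','key',0,(.58,.114),[0,.8,1.6,2.4],.03),
 ('clamp0','clamp',.03,(.69,.01),[0],.04),('clamp0','clamp',.03,(.69,-.114),[0],.04)],'top')
E
```

```text
stopA d0.048 p0.72 pose [0.4999 0.3637] yaw deg 2.7 iou 0.980 npx 7243
jamA_top d0.006 p0.72 pose [0.5002 0.3637] yaw deg -4.2 iou 0.880 npx 220
mat d0.009 p0.78 pose [0.4869 0.0133] yaw deg -3.1 iou 0.967 npx 9870
mat d0.008 p0.60 pose [0.4847 0.0136] yaw deg -3.1 iou 0.980 npx 5160
spanner d0.045 p0.66 pose [ 0.5965 -0.037 ] yaw deg 87.4 iou 0.897 npx 662
stopA d0.042 p0.57 pose [0.4986 0.3618] yaw deg 3.5 iou 0.934 npx 2734
stopB d0.051 p0.60 pose [ 0.5118 -0.353 ] yaw deg -12.6 iou 0.939 npx 2655
key d0.014 p0.79 pose [0.599  0.1219] yaw deg 34.3 iou 0.924 npx 414
clamp0 d0.006 p0.81 pose [0.7002 0.0072] yaw deg -1.9 iou 0.941 npx 686
clamp0 d0.005 p0.61 pose [ 0.6951 -0.1218] yaw deg -0.2 iou 0.946 npx 709
```

>>> apply_moves([
  [0.1,-0.28,0,0,0,-0.859],
  [0.1,-0.28,0,0,0,-0.859],
  [0.1,-0.28,0,0,0,-0.859],
  [0.1,-0.28,0,0,0,-0.859],
  [0.1,-0.28,0,0,0,-0.859],
])

```text
time: 3.22
eef_pos: [0.5209, 0.103, 0.2983]
tcp_rot: [0.457, 0.89, -0.0, 0.0]
contact_force: [-0.7, 0.4, -0.5]
opening: 1.002
finger_force: 0.0
```

>>> apply_moves([
  [0.093,-0.308,-0.11,0,0,-0.859],
  [0.093,-0.308,-0.11,0,0,-0.859],
  [0.093,-0.308,-0.11,0,0,-0.859],
  [0.093,-0.308,-0.11,0,0,-0.859],
  [0.093,-0.308,-0.11,0,0,-0.859],
  [0.093,-0.308,-0.11,0,0,-0.859],
  [0.093,-0.308,-0.11,0,0,-0.859],
])

```text
time: 4.1
eef_pos: [0.5946, -0.1387, 0.2111]
tcp_rot: [0.723, 0.691, 0.0, 0.0]
contact_force: [0.1, 0.1, -0.3]
opening: 1.003
finger_force: 0.0
```

Run:
```python
from h import *
st=look([('spanner','spanner',0,(.5965,-.037),[1.52],.01),('spanner_grip','spanner',0,(.5965,-.037),[1.52],.01)],'wrist','w2')
print(st['time'],st['eef_pos'],np.degrees(R.from_quat(st['tcp_rot']).as_rotvec()),st['qpos'].round(2))
```

```text
spanner d0.039 p0.78 pose [ 0.5984 -0.0369] yaw deg 87.2 iou 0.912 npx 2685
spanner_grip d0.041 p0.97 pose [ 0.5984 -0.0367] yaw deg 87.2 iou 0.930 npx 2697
4.1 [ 0.5946275  -0.13867157  0.2111365 ] [1.30094511e+02 1.24373070e+02 7.40999292e-02] [-0.4   0.18  1.78  0.    1.18 -0.35]
```

View pics/w2.png

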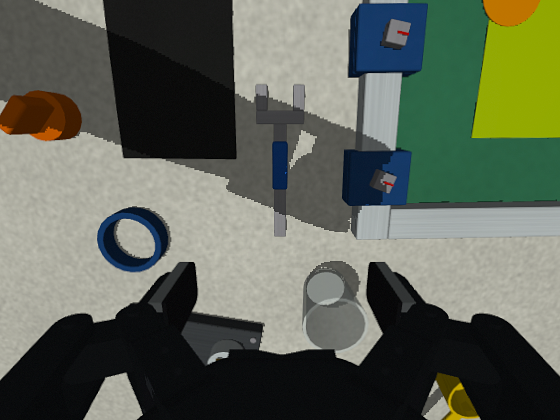

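The spanner's jaw is at (280,105), its sleeve at (280,165), and nothing stands beside it, so I'll descend and grip.

>>> apply_moves([
  [0.0005,0.04,-0.1,0,0,0],
  [0.0005,0.04,-0.1,0,0,0],
  [0.0005,0.04,-0.18,0,0,0],
  [0.0005,0.04,-0.21,0,0,0],
  [0.0005,0.04,-0.231,0,0,0],
  [0.0005,0.04,-0.231,0,0,0],
  [0.0005,0.04,-0.231,0,0,0],
], jaw=0.6)

```text
time: 5.12
eef_pos: [0.5962, -0.1087, 0.0274]
tcp_rot: [0.724, 0.69, 0.001, 0.001]
contact_force: [-0.4, 0.5, -0.5]
opening: 0.602
finger_force: 0.0
```

>>> apply_moves([
  [0,0,0,0,0,0],
  [0,0,0,0,0,0],
  [0,0,0,0,0,0],
  [0,0,0,0,0,0],
  [0,0,0,0,0,0],
  [0,0,0,0,0,0],
], jaw=0, squeeze=60)

```text
time: 5.88
eef_pos: [0.5957, -0.1088, 0.0269]
tcp_rot: [0.724, 0.69, 0.0, 0.001]
contact_force: [-0.9, -0.2, 6.0]
opening: 0.175
finger_force: 61.9
```

>>> apply_moves([
  [0,0,0.05,0,0,0],
  [0,0,0.12,0,0,0],
  [0,0,0.2,0,0,0],
  [0,0,0.2,0,0,0],
  [0,0,0.2,0,0,0],
])

```text
time: 6.5
eef_pos: [0.5939, -0.1081, 0.1842]
tcp_rot: [0.724, 0.69, -0.001, -0.001]
contact_force: [-0.5, -0.2, -2.1]
opening: 0.17
finger_force: 60.9
```

Run:
```python
from h import *
s=ctrl.get_state(); z=s['eef_pos'][2]-.026
print(z)
st=look([('spanner','spanner',z,(.5984,-.0368),[1.52],z)],'wrist','w3')
print(st['time'],st['eef_pos'],st['contact_force'],st['wrist_torque'])
```

```text
0.15821929130023196
spanner d0.025 p0.68 pose [ 0.5982 -0.0363] yaw deg 87.3 iou 0.887 npx 11157
6.5 [ 0.59392353 -0.10814755  0.18421929] [-0.54657974 -0.17689244 -2.10060969] [-0.00714062  0.05353768 -0.02890396]
```

>>> apply_moves([
  [-0.1,0.29,0,0,0,-0.94],
  [-0.1,0.29,0,0,0,-0.94],
  [-0.1,0.29,0,0,0,-0.94],
  [-0.1,0.29,0,0,0,-0.94],
  [-0.1,0.29,0,0,0,-0.94],
])

```text
time: 7.22
eef_pos: [0.5118, 0.1264, 0.1826]
tcp_rot: [0.923, 0.384, -0.003, -0.001]
contact_force: [-0.2, -0.4, -1.6]
opening: 0.172
finger_force: 60.8
```

>>> apply_moves([
  [-0.1075,0.295,-0.02,0,0,-0.94],
  [-0.1075,0.295,-0.03,0,0,-0.94],
  [-0.1075,0.295,-0.05,0,0,-0.94],
  [-0.1075,0.295,-0.05,0,0,-0.94],
  [-0.1075,0.295,-0.05,0,0,-0.94],
  [-0.1075,0.295,-0.05,0,0,-0.94],
  [-0.1075,0.295,-0.05,0,0,-0.94],
])

```text
time: 8.1
eef_pos: [0.429, 0.3585, 0.1445]
tcp_rot: [1.0, 0.024, -0.001, 0.001]
contact_force: [-0.6, 0.1, -2.4]
opening: 0.174
finger_force: 60.7
```

Run:
```python
from h import *
s=ctrl.get_state(); z=s['eef_pos'][2]-.0269
st=look([('spanner','spanner',z,(.5,.3637),[.05],z),('stopA','stop',0,(.4999,.3637),[.05],.03),('jamA_top','nut',.0665,(.5,.3637),[0,.4,-.4],.0665)],'wrist','w4')
print(st['time'],st['eef_pos'],st['tcp_rot'],st['qpos'].round(2))
```

```text
spanner d0.024 p0.70 pose [0.5021 0.3614] yaw deg 2.6 iou 0.888 npx 10974
stopA d0.013 p0.85 pose [0.5    0.3638] yaw deg 2.6 iou 0.484 npx 9339
jamA_top d0.001 p0.63 pose [0.5005 0.3643] yaw deg -4.2 iou 0.945 npx 734
8.1 [0.42902888 0.35845578 0.14445246] [ 9.99720285e-01  2.36272281e-02 -7.47168304e-04  7.40073128e-04] [ 0.51  0.15  1.95 -0.    1.05  2.04]
```

View pics/w4.png

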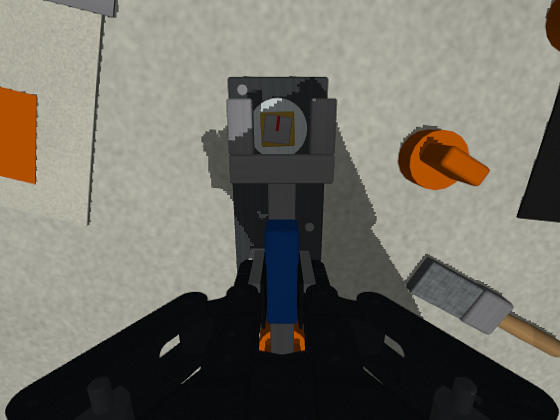

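The jaw gap spans columns 252–313 around the jam nut at (278,128), about 2 mm to the right of centre. I'll correct that and lower.

>>> apply_moves([
  [-0.0015,0.0028,-0.02,0,0,0],
  [-0.0015,0.0028,-0.04,0,0,0],
  [-0.0015,0.0028,-0.06,0,0,0],
  [-0.0015,0.0028,-0.074,0,0,0],
  [-0.0015,0.0028,-0.074,0,0,0],
  [-0.0015,0.0028,-0.074,0,0,0],
  [-0.0015,0.0028,-0.074,0,0,0],
])

```text
time: 9.18
eef_pos: [0.4282, 0.3622, 0.0872]
tcp_rot: [1.0, 0.024, 0.001, -0.0]
contact_force: [-0.2, 0.1, -2.2]
opening: 0.175
finger_force: 60.8
```

Run:
```python
from h import *
s=ctrl.get_state(); z=s['eef_pos'][2]-.0269
st=look([('spanner','spanner',z,(.5,.3637),[.05],z),('jamA_top','nut',.0665,(.5,.3637),[0,.4,-.4],.0665)],'wrist','w5')
print(st['time'],st['eef_pos'],st['tcp_rot'],st['contact_force'])
```

```text
spanner d0.023 p0.59 pose [0.5014 0.3651] yaw deg 2.6 iou 0.890 npx 11097
jamA_top d0.001 p0.79 pose [0.5005 0.3644] yaw deg -4.3 iou 0.962 npx 1490
9.175 [0.42820347 0.36215632 0.08719783] [ 9.99723245e-01  2.35093263e-02  7.62696659e-04 -4.04822834e-04] [-0.17433612  0.0585729  -2.18906512]
```

View pics/w5.png

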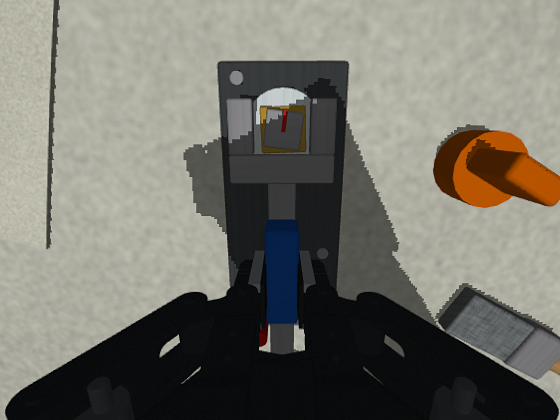

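The nut sits inside the jaw, about 1 mm right of its centre. I'll nudge and lower fully.

>>> apply_moves([
  [-0.0008,-0.001,-0.004,0,0,0],
  [-0.0008,-0.001,-0.01,0,0,0],
  [-0.0008,-0.001,-0.015,0,0,0],
  [-0.0008,-0.001,-0.019,0,0,0],
  [-0.0008,-0.001,-0.022,0,0,0],
  [-0.0008,-0.001,-0.022,0,0,0],
  [-0.0008,-0.001,-0.022,0,0,0],
])

```text
time: 10.2
eef_pos: [0.4271, 0.3611, 0.0689]
tcp_rot: [1.0, 0.023, 0.0, -0.0]
contact_force: [-0.3, 0.2, -0.8]
opening: 0.174
finger_force: 60.9
```

>>> apply_moves([
  [0,0,0,0,0,0],
  [0,0,0,0,0,0],
  [0,0,0,0,0,0],
  [0,0,0.05,0,0,0],
  [0,0,0.12,0,0,0],
  [0.215,-0.299,0.18,0,0,0.702],
  [0.215,-0.299,0.18,0,0,0.702],
  [0.215,-0.299,0.18,0,0,0.702],
  [0.215,-0.299,0.18,0,0,0.702],
  [0.215,-0.299,0.18,0,0,0.702],
  [0.215,-0.299,0.18,0,0,0.702],
  [0.215,-0.299,0.18,0,0,0.702],
  [0.215,-0.299,0.18,0,0,0.702],
  [0.215,-0.299,0.18,0,0,0.702],
], jaw=0.7)

```text
time: 11.95
eef_pos: [0.5982, 0.1231, 0.2124]
tcp_rot: [0.955, 0.296, -0.0, -0.0]
contact_force: [-0.4, -0.2, -0.0]
opening: 0.699
finger_force: 0.0
```

Run:
```python
from h import *
st=look([('key','key',0,(.599,.122),[.2,.8,1.4,2.2,3],.03)],'wrist','w6')
look([('key','key',0,(.599,.122),[.6],.03),('spanner','spanner',.042,(.5,.3637),[.05],.042)],'top')
print(st['time'],st['eef_pos'],st['tcp_rot'],st['contact_force'],st['qpos'].round(2))
```

```text
key d0.006 p0.77 pose [0.6017 0.122 ] yaw deg 221.9 iou 0.974 npx 1789
key d0.006 p0.80 pose [0.5987 0.1219] yaw deg 48.0 iou 0.918 npx 409
spanner none
11.95 [0.59817626 0.12306754 0.21241341] [ 9.55296752e-01  2.95648429e-01 -3.24701226e-04 -1.26954125e-04] [-0.3659154  -0.24002966 -0.02029064] [0.04 0.18 1.77 0.   1.19 1.01]
```

View pics/w6.png

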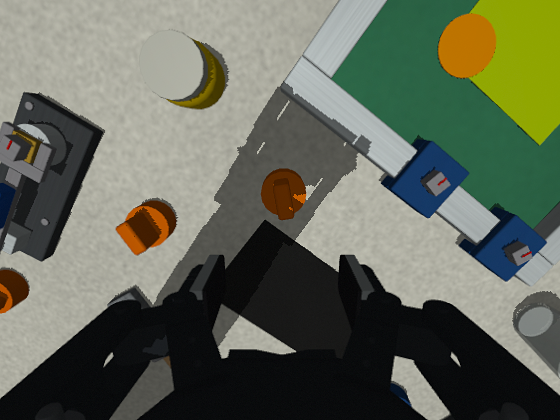

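The key is at (284,195) under the gripper, with its bar turned about 7° from the planned yaw.

>>> apply_moves([
  [0.0044,-0.0013,-0.07,0,0,0.167],
  [0.0044,-0.0013,-0.14,0,0,0.167],
  [0.0044,-0.0013,-0.18,0,0,0.167],
  [0.0044,-0.0013,-0.203,0,0,0.167],
  [0.0044,-0.0013,-0.203,0,0,0.167],
  [0.0044,-0.0013,-0.203,0,0,0.167],
  [0.0044,-0.0013,-0.203,0,0,0.167],
])

```text
time: 13.08
eef_pos: [0.6039, 0.1208, 0.0524]
tcp_rot: [0.934, 0.357, 0.002, 0.001]
contact_force: [0.2, -0.1, 0.2]
opening: 0.7
finger_force: 0.0
```

>>> apply_moves([
  [0,0,0,0,0,0],
  [0,0,0,0,0,0],
  [0,0,0,0,0,0],
  [0,0,0,0,0,0],
  [0,0,0,0,0,0],
  [0,0,0,0,0,0],
], jaw=0, squeeze=80)

```text
time: 13.82
eef_pos: [0.6029, 0.1208, 0.0508]
tcp_rot: [0.934, 0.357, 0.0, 0.0]
contact_force: [-0.1, 1.0, 4.4]
opening: 0.177
finger_force: 78.7
```

>>> apply_moves([
  [0,0,0.05,0,0,0],
  [0,0,0.12,0,0,0],
  [0,0,0.16,0,0,0],
  [0,0,0.16,0,0,0],
  [0,0,0.16,0,0,0],
  [0,0,0.16,0,0,0],
])

```text
time: 14.58
eef_pos: [0.6008, 0.1206, 0.1749]
tcp_rot: [0.934, 0.357, -0.003, -0.001]
contact_force: [-0.5, -0.2, -2.3]
opening: 0.174
finger_force: 78.2
```

Run:
```python
from h import *
s=ctrl.get_state(); print(s['qpos'].round(2)); z=s['eef_pos'][2]-.05
st=look([('key','key',z,s['eef_pos'][:2],[.73],z+.03)],'wrist')
print(st['time'],st['eef_pos'],st['tcp_rot'],st['contact_force'],st['qpos'].round(2))
```

```text
[ 0.03  0.23  1.79 -0.    1.13  0.87]
key d0.010 p0.76 pose [0.6025 0.1207] yaw deg 42.1 iou 0.739 npx 5853
14.575 [0.6007813  0.12063878 0.17491407] [ 9.34231507e-01  3.56655600e-01 -2.72253056e-03 -9.28588287e-04] [-0.50983416 -0.21054487 -2.2944796 ] [ 0.03  0.23  1.79 -0.    1.13  0.87]
```

>>> apply_moves([
  [-0.1258,0.3045,0,0,0,0.976],
  [-0.1258,0.3045,0,0,0,0.976],
  [-0.1258,0.3045,0,0,0,0.976],
  [-0.1258,0.3045,0,0,0,0.976],
  [-0.1258,0.3045,0,0,0,0.976],
  [-0.1258,0.3045,-0.03,0,0,0.976],
  [-0.1258,0.3045,-0.06,0,0,0.976],
  [-0.1258,0.3045,-0.06,0,0,0.976],
  [-0.1258,0.3045,-0.06,0,0,0.976],
  [-0.1258,0.3045,-0.06,0,0,0.976],
  [-0.1258,0.3045,-0.06,0,0,0.976],
])

```text
time: 16.05
eef_pos: [0.5025, 0.3645, 0.1315]
tcp_rot: [0.733, 0.68, 0.001, 0.0]
contact_force: [1.0, 0.8, -1.9]
opening: 0.178
finger_force: 78.5
```

Run:
```python
from h import *
st=look([],'wrist','w7')
print(st['time'],st['eef_pos'],st['tcp_rot'],st['contact_force'],st['wrist_torque'],st['qpos'].round(2))
```

```text
16.05 [0.50253829 0.36450405 0.13151683] [7.33157296e-01 6.80058336e-01 9.75979534e-04 2.95649583e-04] [ 0.98151918  0.83507507 -1.92166038] [0.00132364 0.00956071 0.01839858] [ 0.46  0.29  1.8  -0.    1.05  0.54]
```

View pics/w7.png

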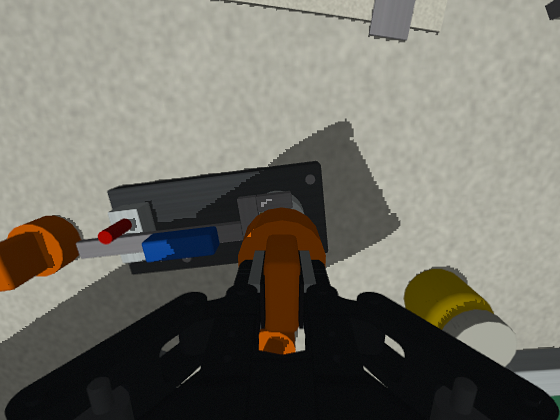

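The spanner lies on the ledge beside the red pin at (115,232), and the key hovers over the jam nut. Lowering now.

>>> apply_moves([
  [-0.0029,-0.001,-0.005,0,0,0],
  [-0.0029,-0.001,-0.01,0,0,0],
  [-0.0029,-0.001,-0.015,0,0,0],
  [-0.0029,-0.001,-0.019,0,0,0],
  [-0.0029,-0.001,-0.021,0,0,0],
  [-0.0029,-0.001,-0.023,0,0,0],
  [-0.0029,-0.001,-0.0245,0,0,0],
  [-0.0029,-0.001,-0.0245,0,0,0],
])

```text
time: 17.1
eef_pos: [0.4996, 0.3638, 0.1106]
tcp_rot: [0.733, 0.68, 0.0, -0.0]
contact_force: [0.2, 1.5, -2.5]
opening: 0.174
finger_force: 78.5
```

>>> apply_moves([
  [0,0,-0.003,0,0,0],
  [0,0,-0.006,0,0,0],
  [0,0,-0.006,0,0,0],
  [0,0,-0.006,0,0,-0.1],
  [0,0,-0.006,0,0,-0.2],
  [0,0,-0.006,0,0,-0.3],
  [0,0,-0.006,0,0,-0.4],
  [0,0,-0.006,0,0,-0.5],
  [0,0,-0.006,0,0,-0.6],
  [0,0,-0.006,0,0,-0.7],
  [0,0,-0.006,0,0,-0.8],
  [0,0,-0.006,0,0,-0.9],
  [0,0,-0.006,0,0,-1.0],
  [0,0,-0.006,0,0,-1.0],
])

```text
time: 18.85
eef_pos: [0.4997, 0.3647, 0.106]
tcp_rot: [0.938, 0.348, 0.001, -0.001]
contact_force: [0.7, 4.3, -3.1]
opening: 0.173
finger_force: 78.4
```

```bash
cat > s.py <<'E'
from h import *
s=ctrl.get_state(); q=s['tcp_rot']
print('t',s['time'],s['eef_pos'].round(4),'psi',round(2*np.degrees(np.arctan2(q[1],q[0]))-90,1),'F',s['contact_force'].round(1),'T',s['wrist_torque'].round(2),'q6',s['qpos'][5].round(2),'op',round(s['opening'],3))
E
python3 s.py
```

```text
t 18.85 [0.4997 0.3647 0.106 ] psi -49.3 F [ 0.7  4.3 -3.1] T [ 1.04 -0.12  0.09] q6 1.33 op 0.173
```

>>> apply_moves([
  [0,0,0,0,0,-0.1],
  [0,0,0,0,0,-0.2],
  [0,0,0,0,0,-0.3],
  [0,0,0,0,0,-0.4],
])

```text
time: 19.35
eef_pos: [0.4998, 0.3646, 0.106]
tcp_rot: [0.981, 0.196, 0.001, -0.001]
contact_force: [1.0, 4.7, -3.5]
opening: 0.173
finger_force: 78.4
```

```bash
python3 s.py
```

```text
t 19.35 [0.4998 0.3646 0.106 ] psi -67.4 F [ 1.   4.7 -3.5] T [ 0.97 -0.23  0.22] q6 1.64 op 0.173
```

>>> apply_moves([
  [0,0,0,0,0,-0.1],
  [0,0,0,0,0,-0.2],
  [0,0,0,0,0,-0.2],
])

```text
time: 19.73
eef_pos: [0.4998, 0.3645, 0.106]
tcp_rot: [0.993, 0.12, 0.001, -0.001]
contact_force: [1.6, 4.9, -3.3]
opening: 0.175
finger_force: 78.4
```

```bash
python3 s.py
python3 - <<'E'
from h import *
look([('spanner','spanner',.042,(.5,.364),[0.05],.042)],'wrist','w8')
E
```

```text
t 19.725 [0.4998 0.3645 0.106 ] psi -76.2 F [ 1.6  4.9 -3.3] T [ 1.   -0.32  0.07] q6 1.8 op 0.175
spanner d0.082 p0.87 pose [0.5005 0.3641] yaw deg 5.0 iou 0.057 npx 356
```

View pics/w8.png

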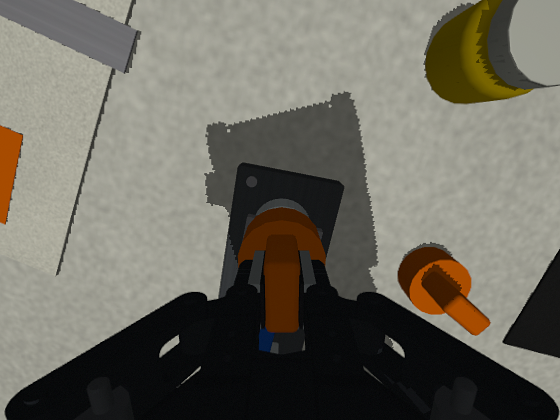

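>>> apply_moves([
  [0,0,0,0,0,-0.05],
  [0,0,0,0,0,-0.1],
  [0,0,0,0,0,-0.14],
  [0,0,0,0,0,-0.14],
])

```text
time: 20.32
eef_pos: [0.4998, 0.3645, 0.106]
tcp_rot: [0.998, 0.065, 0.001, -0.001]
contact_force: [0.6, 4.7, -3.1]
opening: 0.176
finger_force: 78.4
```

```bash
python3 s.py
```

```text
t 20.325 [0.4998 0.3645 0.106 ] psi -82.5 F [ 0.6  4.7 -3.1] T [ 0.99 -0.27  0.14] q6 1.9 op 0.176
```

>>> apply_moves([
  [0,0,0,0,0,-0.05],
  [0,0,0,0,0,-0.1],
  [0,0,0,0,0,-0.1],
])

```text
time: 20.7
eef_pos: [0.4998, 0.3644, 0.106]
tcp_rot: [1.0, 0.026, 0.001, -0.001]
contact_force: [0.4, 5.1, -2.9]
opening: 0.173
finger_force: 78.4
```

```bash
python3 s.py
```

```text
t 20.7 [0.4998 0.3644 0.106 ] psi -87.0 F [ 0.4  5.1 -2.9] T [ 1.01 -0.25  0.19] q6 1.98 op 0.173
```

>>> apply_moves([
  [0,0,0,0,0,-0.05],
  [0,0,0,0,0,-0.1],
  [0,0,0,0,0,-0.1],
])

```text
time: 21.08
eef_pos: [0.4998, 0.3644, 0.106]
tcp_rot: [1.0, -0.012, 0.001, -0.001]
contact_force: [0.8, 4.3, -3.2]
opening: 0.17
finger_force: 78.4
```

```bash
python3 s.py
python3 - <<'E'
from h import *
im=ctrl.read_camera('side'); a=cv2.resize(im[100:180,150:270],None,fx=5,fy=5,interpolation=cv2.INTER_CUBIC); save(a,'sd1')
E
```

```text
t 21.075 [0.4998 0.3644 0.106 ] psi -91.4 F [ 0.8  4.3 -3.2] T [ 1.01 -0.19  0.46] q6 2.06 op 0.17
```

View pics/sd1.png

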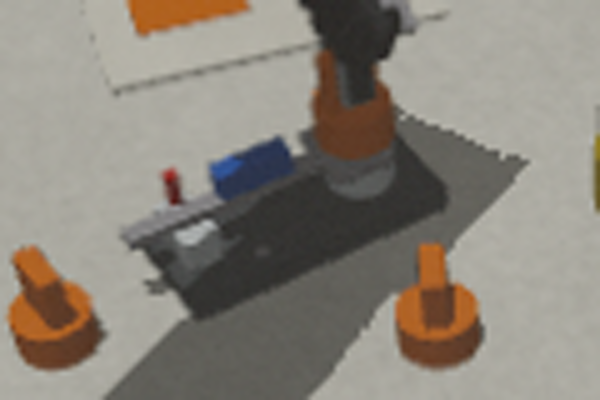

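>>> apply_moves([
  [0,0,0,0,0,-0.04],
  [0,0,0,0,0,-0.08],
  [0,0,0,0,0,-0.08],
])

```text
time: 21.5
eef_pos: [0.4998, 0.3637, 0.106]
tcp_rot: [0.999, -0.044, 0.001, -0.0]
contact_force: [2.3, 3.8, -2.1]
opening: 0.172
finger_force: 78.6
```

```bash
python3 s.py
```

```text
t 21.5 [0.4998 0.3637 0.106 ] psi -95.1 F [ 2.3  3.8 -2.1] T [ 0.74 -0.3   0.53] q6 2.12 op 0.172
```

>>> apply_moves([
  [0,0,0,0,0,0],
  [0,0,0,0,0,-0.04],
  [0,0,0,0,0,-0.08],
  [0,0,0,0,0,-0.08],
], squeeze=120)

```text
time: 22.0
eef_pos: [0.4998, 0.3631, 0.106]
tcp_rot: [0.997, -0.077, 0.0, 0.0]
contact_force: [2.9, 1.1, -1.4]
opening: 0.17
finger_force: 117.2
```

```bash
python3 s.py
```

```text
t 22.0 [0.4998 0.3631 0.106 ] psi -98.8 F [ 2.9  1.1 -1.4] T [ 0.24 -0.37  0.61] q6 2.19 op 0.17
```

>>> apply_moves([
  [0,0,0,0,0,0.1],
  [0,0,0,0,0,0.25],
  [0,0,0,0,0,0.25],
  [0,0,0.03,0,0,0.25],
  [-0.1,0,0.09,0,0,0.25],
  [-0.1,0,0.09,0,0,0.25],
  [-0.1,0,0.09,0,0,0.25],
  [-0.1,0,0.09,0,0,0.25],
  [-0.1,0,0.09,0,0,0.25],
])

```text
time: 23.12
eef_pos: [0.4198, 0.363, 0.1768]
tcp_rot: [1.0, 0.021, -0.001, 0.001]
contact_force: [0.5, 0.8, -1.1]
opening: 0.169
finger_force: 118.6
```

```bash
python3 s.py
python3 - <<'E'
from h import *
s=ctrl.get_state(); z=s['eef_pos'][2]-.0508
look([('jamA_top','nut',.0665,(.5002,.364),[-.3,.2,-1],.0665),('spanner','spanner',.042,(.5,.364),[0.05],.042),('key','key',z,s['eef_pos'][:2],[0],z+.03)],'wrist','w9')
im=cv2.imread('pics/w9.png'); p=topix(cam('wrist'),[[.5,.364,.06]])[0].astype(int); print(p)
y,x=max(0,p[1]-60),max(0,p[0]-80); cv2.imwrite('pics/w9c.png',np.vstack([cv2.resize(im[y:y+120,x:x+160],(560,420),interpolation=cv2.INTER_CUBIC),im[:,:][240:420]]))
E
```

```text
t 23.125 [0.4198 0.363  0.1768] psi -87.6 F [ 0.5  0.8 -1.1] T [ 0.02 -0.05  0.02] q6 2.06 op 0.169
jamA_top d0.002 p0.90 pose [0.5004 0.3624] yaw deg 12.8 iou 0.920 npx 606
spanner d0.023 p0.61 pose [0.4988 0.3624] yaw deg -0.2 iou 0.655 npx 2958
key d0.010 p0.79 pose [0.4218 0.3628] yaw deg 1.2 iou 0.763 npx 5988
[283 117]
```

View pics/w9c.png

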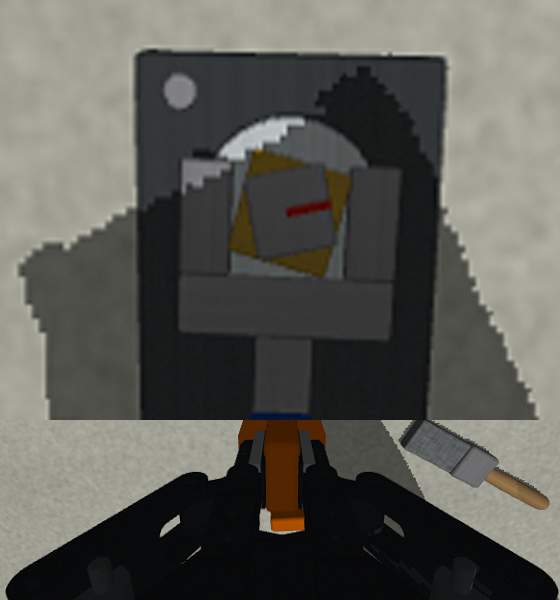

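```bash
cat >> h.py <<'E'
def brass(png,st,c,yaws):
    im=cv2.imread(png); hsv=cv2.cvtColor(im,cv2.COLOR_BGR2HSV); C=cam('wrist',st)
    p=topix(C,[[c[0],c[1],.052]])[0]; m=cv2.inRange(hsv,(15,120,40),(35,255,255)); k=np.zeros_like(m); cv2.circle(k,tuple(int(v) for v in p),45,255,-1); m&=k
    ys,xs=np.nonzero(m); W=toworld(C,np.c_[xs,ys],.052)[:,:2].astype(np.float32)
    r=cv2.minAreaRect(W*1000); return len(xs),r
E
python3 - <<'E'
from h import *
st=ctrl.get_state(); print(brass('pics/w9.png',st,(.5004,.363),0))
s2=dict(st); s2['eef_pos']=np.array([.4282,.3622,.0872]); s2['tcp_rot']=np.array([.999723,.0235,.00076,-.0004]); print(brass('pics/w5.png',s2,(.5004,.364),0))
E
```

```text
(306, ((500.1626892089844, 362.9116516113281), (23.671079635620117, 23.482006072998047), 76.16712951660156))
(609, ((500.28204345703125, 364.4102478027344), (23.3413143157959, 23.48893165588379), 4.4811906814575195))
```

The crop shows the jam nut's red mark turned to the right and the brass nut tilted inside the spanner jaw. The fit gives jam A at 1.107 rad, which is tight, and the lower nut at 0.29 rad, within its limit. The key goes on the mat next, then I fetch the spanner.

>>> apply_moves([
  [0.046,-0.435,0,0,0,0],
  [0.046,-0.435,0,0,0,0],
  [0.046,-0.435,0,0,0,0],
  [0.046,-0.435,0,0,0,0],
  [0.046,-0.435,0,0,0,0],
  [0.046,-0.435,0,0,0,0],
  [0.046,-0.435,-0.08,0,0,0],
  [0.046,-0.435,-0.13,0,0,0],
  [0.046,-0.435,-0.145,0,0,0],
  [0.046,-0.435,-0.1525,0,0,0],
  [0.046,-0.435,-0.1525,0,0,0],
  [0.046,-0.435,-0.1525,0,0,0],
])

```text
time: 24.82
eef_pos: [0.4577, 0.0155, 0.0576]
tcp_rot: [1.0, 0.022, 0.002, 0.0]
contact_force: [0.6, 0.6, -1.2]
opening: 0.171
finger_force: 118.6
```

>>> apply_moves([
  [0,0,0,0,0,0],
  [0,0,0,0,0,0],
  [0,0,0,0,0,0],
  [0,0,0.05,0,0,0],
  [0,0,0.1,0,0,0],
  [0,0,0.17,0,0,0],
  [-0.037,0.433,0.17,0,0,0],
  [-0.037,0.433,0.17,0,0,0],
  [-0.037,0.433,0.17,0,0,0],
  [-0.037,0.433,0.17,0,0,0],
  [-0.037,0.433,0.17,0,0,0],
  [-0.037,0.433,0.17,0,0,0],
  [-0.037,0.433,0.17,0,0,0],
  [-0.037,0.433,0.17,0,0,0],
], jaw=0.65)

```text
time: 26.58
eef_pos: [0.4266, 0.3614, 0.1916]
tcp_rot: [1.0, 0.022, -0.0, 0.0]
contact_force: [-0.3, -0.2, 0.8]
opening: 0.648
finger_force: 0.0
```

```bash
python3 s.py
python3 - <<'E'
from h import *
s=look([('jamA_top','nut',.0665,(.5002,.364),[-.3,.2,-1],.0665),('spanner','spanner',.042,(.5,.364),[0.05],.042)],'wrist','w10')
print(brass('pics/w10.png',s,(.5004,.363),0))
look([('key','key',.003,(.457,.015),[0],.03)],'top')
E
```

```text
t 26.575 [0.4266 0.3614 0.1916] psi -87.5 F [-0.3 -0.2  0.8] T [ 0.05 -0.04  0.01] q6 2.05 op 0.648
jamA_top d0.001 p0.90 pose [0.5001 0.3626] yaw deg 12.7 iou 0.933 npx 486
spanner d0.038 p0.85 pose [0.4985 0.3625] yaw deg 0.0 iou 0.927 npx 3750
(261, ((500.05194091796875, 362.3208312988281), (23.654258728027344, 23.206012725830078), 75.98097229003906))
key d0.003 p0.80 pose [0.4556 0.0151] yaw deg 13.2 iou 0.919 npx 383
```

>>> apply_moves([
  [0,0.0014,-0.07,0,0,-0.05],
  [0,0.0014,-0.12,0,0,-0.05],
  [0,0.0014,-0.14,0,0,-0.05],
  [0,0.0014,-0.1525,0,0,-0.05],
  [0,0.0014,-0.1525,0,0,-0.05],
  [0,0.0014,-0.1525,0,0,-0.05],
  [0,0.0014,-0.1525,0,0,-0.05],
])

```text
time: 27.7
eef_pos: [0.4275, 0.3636, 0.0713]
tcp_rot: [1.0, 0.002, 0.001, -0.001]
contact_force: [-0.3, 0.5, -0.1]
opening: 0.65
finger_force: 0.0
```

>>> apply_moves([
  [0,0,0,0,0,0],
  [0,0,0,0,0,0],
  [0,0,0,0,0,0],
  [0,0,0,0,0,0],
  [0,0,0,0,0,0],
  [0,0,0.005,0,0,0],
  [0,0,0.012,0,0,0],
  [0,0,0.02,0,0,0],
  [0,0,0.04,0,0,0],
  [0,0,0.08,0,0,0],
  [0,0,0.15,0,0,0],
  [0,0,0.15,0,0,0],
  [0,0,0.15,0,0,0],
  [0,0,0.15,0,0,0],
], jaw=0, squeeze=60)

```text
time: 29.45
eef_pos: [0.4256, 0.3624, 0.1881]
tcp_rot: [1.0, 0.002, -0.002, 0.001]
contact_force: [-0.6, -0.2, -2.6]
opening: 0.172
finger_force: 60.0
```

```bash
python3 s.py
python3 - <<'E'
from h import *
z=ctrl.get_state()['eef_pos'][2]-.0269
s=look([('jamA_top','nut',.0665,(.5002,.364),[-.3,.2,-1],.0665),('spanner','spanner',z,(.5,.364),[0.05],z)],'wrist','w11')
print(brass('pics/w11.png',s,(.5004,.363),0))
E
```

```text
t 29.45 [0.4256 0.3624 0.1881] psi -89.8 F [-0.6 -0.2 -2.6] T [ 0.    0.02 -0.02] q6 2.09 op 0.172
jamA_top d0.002 p0.96 pose [0.5003 0.3625] yaw deg 15.0 iou 0.911 npx 487
spanner d0.028 p0.68 pose [0.4973 0.3621] yaw deg 0.0 iou 0.869 npx 10676
(266, ((500.0270690917969, 362.5144958496094), (23.476167678833008, 23.111316680908203), 79.08012390136719))
```

>>> apply_moves([
  [0.06,-0.07,0.02,0,0,-0.28],
  [0.1,-0.14,0.02,0,0,-0.28],
  [0.1,-0.5,0.02,0,0,-0.28],
  [0.1,-0.5,0.02,0,0,-0.28],
  [0.1,-0.5,0.02,0,0,-0.28],
  [0.1,-0.5,0.02,0,0,-0.28],
  [0.1,-0.5,0.02,0,0,-0.28],
  [0.021,-0.872,0,0,0,-0.28],
  [0.021,-0.872,0,0,0,-0.28],
  [0.021,-0.872,0,0,0,-0.28],
  [0.021,-0.872,0,0,0,-0.28],
  [0.021,-0.872,0,0,0,-0.28],
  [0.021,-0.872,0,0,0,-0.28],
  [0.021,-0.872,0,0,0,-0.28],
  [0.021,-0.872,0,0,0,-0.28],
])

```text
time: 31.48
eef_pos: [0.4438, -0.3331, 0.1895]
tcp_rot: [0.994, -0.107, -0.0, -0.0]
contact_force: [0.6, 0.4, -2.3]
opening: 0.172
finger_force: 60.1
```

```bash
python3 s.py
python3 - <<'E'
from h import *
z=ctrl.get_state()['eef_pos'][2]-.0269
s=look([('jamB_top','nut',.0665,(.513,-.351),[-.2,.3,-.6],.0665),('spanner','spanner',z,(.513,-.351),[-.22],z),('stopB','stop',0,(.513,-.351),[-.22],.03)],'wrist','w12')
print(brass('pics/w12.png',s,(.513,-.351),0))
# base edges in free region: fit with render of spanner unioned
C=cam('wrist',s); m=[o for o in ctrl.silhouettes('stopB','wrist')][0]['pixels']
sp=ctrl.silhouettes('spanner','wrist')[0]['pixels']
free=(cv2.dilate(sp.astype(np.uint8),np.ones((5,5)))==0); free[235:]=False
def cost(p):
    r=cv2.resize(render(C,M['stop'],*p,0).astype(np.uint8),(560,420),interpolation=cv2.INTER_AREA)>0
    r&=free; k=m&free; return 1-(r&k).sum()/(r|k).sum()
p0=np.array([.513,-.351,-.22]); o=minimize(cost,p0,method='Nelder-Mead',options=dict(initial_simplex=np.array([p0,p0+[.008,0,0],p0+[0,.008,0],p0+[0,0,.1]])))
print(o.x[:2],np.degrees(o.x[2]),1-o.fun)
E
```

```text
t 31.475 [ 0.4438 -0.3331  0.1895] psi -102.3 F [ 0.6  0.4 -2.3] T [-0.04  0.04 -0.02] q6 0.96 op 0.172
jamB_top d0.003 p0.62 pose [ 0.514  -0.3515] yaw deg -21.2 iou 0.950 npx 521
spanner d0.025 p0.70 pose [ 0.5139 -0.3487] yaw deg -12.4 iou 0.868 npx 10650
stopB d0.013 p0.92 pose [ 0.5136 -0.3517] yaw deg -13.1 iou 0.544 npx 7695
(263, ((513.8656616210938, -352.0949401855469), (23.398595809936523, 22.510234832763672), 77.64237213134766))
[ 0.51318873 -0.35137251] -13.101736872317336 0.9917091836734694
```

View pics/w12.png

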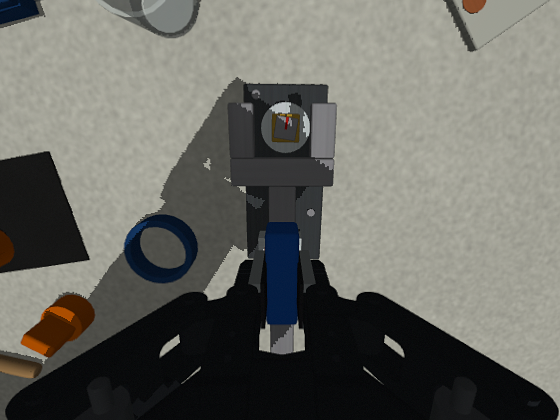

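The jam nut is at (288,127), slightly right of the jaw's centre. Correcting and lowering partway.

>>> apply_moves([
  [0.0009,-0.0021,-0.04,0,0,-0.018],
  [0.0009,-0.0021,-0.08,0,0,-0.018],
  [0.0009,-0.0021,-0.1,0,0,-0.018],
  [0.0009,-0.0021,-0.12,0,0,-0.018],
  [0.0009,-0.0021,-0.128,0,0,-0.018],
  [0.0009,-0.0021,-0.128,0,0,-0.018],
  [0.0009,-0.0021,-0.128,0,0,-0.018],
  [0.0009,-0.0021,-0.128,0,0,-0.018],
])

```text
time: 32.78
eef_pos: [0.4447, -0.3366, 0.0884]
tcp_rot: [0.993, -0.115, 0.001, 0.001]
contact_force: [0.3, -0.1, -3.1]
opening: 0.17
finger_force: 60.1
```

```bash
python3 s.py
python3 - <<'E'
from h import *
z=ctrl.get_state()['eef_pos'][2]-.0269
s=look([('jamB_top','nut',.0665,(.513,-.351),[-.2,.3,-.6],.0665),('spanner','spanner',z,(.513,-.351),[-.22],z)],'wrist','w13')
print(brass('pics/w13.png',s,(.513,-.351),0))
cv2.imwrite('pics/w13c.png',cv2.resize(cv2.imread('pics/w13.png')[70:210,200:370],None,fx=3,fy=3))
E
```

```text
t 32.775 [ 0.4447 -0.3366  0.0884] psi -103.2 F [ 0.3 -0.1 -3.1] T [ 0.03  0.05 -0.01] q6 0.97 op 0.17
jamB_top d0.002 p0.57 pose [ 0.5155 -0.3534] yaw deg -13.3 iou 0.708 npx 2114
spanner d0.025 p0.73 pose [ 0.5148 -0.3534] yaw deg -13.3 iou 0.865 npx 10629
(599, ((514.0182495117188, -351.8297424316406), (23.59482765197754, 23.167816162109375), 76.7467041015625))
```

View pics/w13c.png

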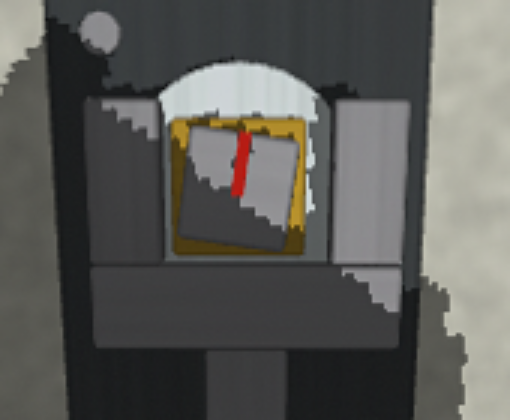

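The nut is about 1.6 mm left of the jaw's centre. Nudging and lowering.

>>> apply_moves([
  [0,0.002,-0.002,0,0,0],
  [0,0.002,-0.004,0,0,0],
  [0,0.002,-0.01,0,0,0],
  [0,0.002,-0.015,0,0,0],
  [0,0.002,-0.019,0,0,0],
  [0,0.002,-0.0235,0,0,0],
  [0,0.002,-0.0235,0,0,0],
  [0,0.002,-0.0235,0,0,0],
])

```text
time: 33.92
eef_pos: [0.4444, -0.3348, 0.0703]
tcp_rot: [0.993, -0.115, -0.0, -0.0]
contact_force: [-4.0, 3.2, 6.7]
opening: 0.168
finger_force: 61.3
```

>>> apply_moves([
  [0,0,0,0,0,0],
  [0,0,0,0,0,0],
  [0,0,0,0,0,0],
  [0,0,0.05,0,0,0],
  [0,0,0.12,0,0,0],
  [0.016,0.4375,0.16,0,0,0.349],
  [0.016,0.4375,0.16,0,0,0.349],
  [0.016,0.4375,0.16,0,0,0.349],
  [0.016,0.4375,0.16,0,0,0.349],
  [0.016,0.4375,0.16,0,0,0.349],
  [0.016,0.4375,0.16,0,0,0.349],
  [0.016,0.4375,0.16,0,0,0.349],
  [0.016,0.4375,0.16,0,0,0.349],
  [0.016,0.4375,0.16,0,0,0.349],
], jaw=0.65)

```text
time: 35.67
eef_pos: [0.4571, 0.0143, 0.1965]
tcp_rot: [1.0, 0.021, -0.0, 0.0]
contact_force: [0.9, -0.6, -0.2]
opening: 0.65
finger_force: 0.0
```

```bash
python3 s.py
python3 - <<'E'
from h import *
look([('key','key',.003,(.457,.015),[0,.5,1,1.5,2.2,2.8],.03)],'wrist')
look([('spanner','spanner',.042,(.5138,-.3516),[-.22],.042)],'side')
E
```

```text
t 35.675 [0.4571 0.0143 0.1965] psi -87.6 F [ 0.9 -0.6 -0.2] T [ 0.04  0.02 -0.04] q6 1.34 op 0.65
key d0.006 p0.78 pose [0.4584 0.015 ] yaw deg 1.5 iou 0.939 npx 1940
spanner d0.054 p0.83 pose [ 0.5144 -0.352 ] yaw deg -13.0 iou 0.897 npx 836
```

>>> apply_moves([
  [0.0016,0.0009,-0.06,0,0,-0.02],
  [0.0016,0.0009,-0.12,0,0,-0.02],
  [0.0016,0.0009,-0.16,0,0,-0.02],
  [0.0016,0.0009,-0.178,0,0,-0.02],
  [0.0016,0.0009,-0.178,0,0,-0.02],
  [0.0016,0.0009,-0.178,0,0,-0.02],
])

```text
time: 36.62
eef_pos: [0.4597, 0.0158, 0.0558]
tcp_rot: [1.0, 0.014, 0.001, 0.0]
contact_force: [-0.7, -0.5, -0.3]
opening: 0.65
finger_force: 0.0
```

>>> apply_moves([
  [0,0,0,0,0,0],
  [0,0,0,0,0,0],
  [0,0,0,0,0,0],
  [0,0,0,0,0,0],
  [0,0,0,0,0,0],
], jaw=0, squeeze=110)

```text
time: 37.25
eef_pos: [0.4592, 0.016, 0.0553]
tcp_rot: [1.0, 0.014, 0.001, 0.0]
contact_force: [-1.8, 0.5, 6.3]
opening: 0.176
finger_force: 108.2
```

>>> apply_moves([
  [0,0,0.05,0,0,0],
  [0,0,0.12,0,0,0],
  [0.02,-0.2,0.15,0,0,0.8],
  [0.02,-0.2,0.15,0,0,0.8],
  [0.02,-0.2,0.15,0,0,0.8],
  [0.02,-0.2,0.15,0,0,0.8],
  [0.02,-0.2,0.15,0,0,0.8],
  [0.02,-0.2,0.15,0,0,0.8],
  [0.02,-0.2,0.15,0,0,0.8],
])

```text
time: 38.38
eef_pos: [0.4741, -0.1431, 0.1739]
tcp_rot: [0.947, 0.322, -0.0, -0.0]
contact_force: [-0.2, -0.1, -2.1]
opening: 0.166
finger_force: 107.9
```

```bash
python3 s.py
python3 - <<'E'
from h import *
s=ctrl.get_state(); z=s['eef_pos'][2]-.0538+.003; q=s['tcp_rot']; yw=2*np.arctan2(q[1],q[0])
look([('key','key',z,s['eef_pos'][:2],[yw],z+.03)],'wrist')
E
```

```text
t 38.375 [ 0.4741 -0.1431  0.1739] psi -52.4 F [-0.2 -0.1 -2.1] T [-0.01  0.03 -0.02] q6 0.42 op 0.166
key d0.008 p0.92 pose [ 0.475  -0.1435] yaw deg 38.6 iou 0.723 npx 5657
```

>>> apply_moves([
  [0.0496,-0.2606,0,0,0,0.693],
  [0.0496,-0.2606,0,0,0,0.693],
  [0.0496,-0.2606,0,0,0,0.693],
  [0.0496,-0.2606,0,0,0,0.693],
  [0.0496,-0.2606,-0.02,0,0,0.693],
  [0.0496,-0.2606,-0.045,0,0,0.693],
  [0.0496,-0.2606,-0.045,0,0,0.693],
  [0.0496,-0.2606,-0.045,0,0,0.693],
  [0.0496,-0.2606,-0.045,0,0,0.693],
])

```text
time: 39.6
eef_pos: [0.5145, -0.3521, 0.1393]
tcp_rot: [0.825, 0.565, 0.0, 0.001]
contact_force: [-0.1, 0.3, -1.9]
opening: 0.175
finger_force: 108.2
```

```bash
python3 s.py
```

```text
t 39.6 [ 0.5145 -0.3521  0.1393] psi -21.2 F [-0.1  0.3 -1.9] T [ 0.01  0.03 -0.01] q6 -0.39 op 0.175
```

>>> apply_moves([
  [-0.0009,0.0006,-0.01,0,0,0],
  [-0.0009,0.0006,-0.02,0,0,0],
  [-0.0009,0.0006,-0.026,0,0,0],
  [-0.0009,0.0006,-0.029,0,0,0],
  [-0.0009,0.0006,-0.031,0,0,0],
  [-0.0009,0.0006,-0.034,0,0,0],
  [-0.0009,0.0006,-0.034,0,0,0],
])

```text
time: 40.48
eef_pos: [0.5135, -0.3512, 0.1108]
tcp_rot: [0.825, 0.565, 0.001, -0.0]
contact_force: [1.4, 2.1, -1.3]
opening: 0.173
finger_force: 108.5
```

>>> apply_moves([
  [0,0,-0.003,0,0,0],
  [0,0,-0.0054,0,0,0],
  [0,0,-0.0054,0,0,0],
  [0,0,-0.0054,0,0,-0.1],
  [0,0,-0.0054,0,0,-0.2],
  [0,0,-0.0054,0,0,-0.3],
  [0,0,-0.0054,0,0,-0.4],
  [0,0,-0.0054,0,0,-0.5],
  [0,0,-0.0054,0,0,-0.6],
  [0,0,-0.0054,0,0,-0.7],
  [0,0,-0.0054,0,0,-0.8],
  [0,0,-0.0054,0,0,-0.9],
  [0,0,-0.0054,0,0,-1.0],
  [0,0,-0.0054,0,0,-1.0],
])

```text
time: 42.22
eef_pos: [0.5143, -0.3509, 0.1069]
tcp_rot: [0.979, 0.206, 0.001, -0.001]
contact_force: [4.5, 5.2, 2.0]
opening: 0.166
finger_force: 108.8
```

```bash
python3 s.py
```

```text
t 42.225 [ 0.5143 -0.3509  0.1069] psi -66.2 F [4.5 5.2 2. ] T [ 1.22 -0.63  0.09] q6 0.39 op 0.166
```

>>> apply_moves([
  [0,0,0,0,0,-0.1],
  [0,0,0,0,0,-0.2],
  [0,0,0,0,0,-0.3],
  [0,0,0,0,0,-0.4],
  [0,0,0,0,0,-0.5],
  [0,0,0,0,0,-0.6],
  [0,0,0,0,0,-0.7],
  [0,0,0,0,0,-0.7],
])

```text
time: 43.22
eef_pos: [0.5144, -0.3517, 0.1069]
tcp_rot: [0.998, -0.067, 0.001, 0.0]
contact_force: [4.2, 3.7, -0.3]
opening: 0.169
finger_force: 108.6
```

```bash
python3 s.py
```

```text
t 43.225 [ 0.5144 -0.3517  0.1069] psi -97.7 F [ 4.2  3.7 -0.3] T [ 0.83 -0.72  0.13] q6 0.94 op 0.169
```

>>> apply_moves([
  [0,0,0,0,0,-0.05],
  [0,0,0,0,0,-0.1],
  [0,0,0,0,0,-0.1],
])

```text
time: 43.6
eef_pos: [0.5144, -0.3518, 0.1069]
tcp_rot: [0.994, -0.106, 0.002, 0.0]
contact_force: [3.9, 3.2, 0.2]
opening: 0.168
finger_force: 108.6
```

```bash
python3 s.py
```

```text
t 43.6 [ 0.5144 -0.3518  0.1069] psi -102.2 F [3.9 3.2 0.2] T [ 0.73 -0.77  0.15] q6 1.02 op 0.168
```

>>> apply_moves([
  [0,0,0,0,0,-0.05],
  [0,0,0,0,0,-0.1],
  [0,0,0,0,0,-0.1],
])

```text
time: 43.98
eef_pos: [0.5144, -0.3519, 0.1069]
tcp_rot: [0.989, -0.145, 0.001, 0.0]
contact_force: [3.3, 3.7, 0.4]
opening: 0.167
finger_force: 108.7
```

```bash
python3 s.py
```

```text
t 43.975 [ 0.5144 -0.3519  0.1069] psi -106.6 F [3.3 3.7 0.4] T [ 0.7  -0.75  0.42] q6 1.1 op 0.167
```

>>> apply_moves([
  [0,0,0,0,0,-0.03],
  [0,0,0,0,0,-0.06],
  [0,0,0,0,0,-0.06],
])

```text
time: 44.35
eef_pos: [0.5144, -0.352, 0.1069]
tcp_rot: [0.986, -0.167, 0.001, 0.001]
contact_force: [5.0, 3.5, -0.0]
opening: 0.171
finger_force: 108.7
```

```bash
python3 s.py
```

```text
t 44.35 [ 0.5144 -0.352   0.1069] psi -109.3 F [ 5.   3.5 -0. ] T [ 0.72 -0.78  0.54] q6 1.14 op 0.171
```

>>> apply_moves([
  [0,0,0,0,0,0.1],
  [0,0,0,0,0,0.25],
  [0,0,0,0,0,0.25],
  [0,0,0.03,0,0,0.25],
  [-0.098,0.02,0.09,0,0,0.25],
  [-0.098,0.02,0.09,0,0,0.25],
  [-0.098,0.02,0.09,0,0,0.25],
  [-0.098,0.02,0.09,0,0,0.25],
  [-0.098,0.02,0.09,0,0,0.25],
])

```text
time: 45.48
eef_pos: [0.4351, -0.3359, 0.1777]
tcp_rot: [0.997, -0.071, -0.001, -0.0]
contact_force: [0.2, -0.4, -1.9]
opening: 0.169
finger_force: 108.3
```

```bash
python3 s.py
python3 - <<'E'
from h import *
s=look([('jamB_top','nut',.0665,(.5138,-.3516),[-.2,.3,-.6],.0665),('spanner','spanner',.042,(.513,-.351),[-.22],.042)],'wrist','w14')
print(brass('pics/w14.png',s,(.5138,-.3516),0))
E
```

```text
t 45.475 [ 0.4351 -0.3359  0.1777] psi -98.2 F [ 0.2 -0.4 -1.9] T [-0.   -0.01  0.01] q6 0.87 op 0.169
jamB_top d0.001 p0.74 pose [ 0.514  -0.3518] yaw deg 0.4 iou 0.949 npx 565
spanner d0.023 p0.62 pose [ 0.5126 -0.3517] yaw deg -14.2 iou 0.682 npx 3104
(300, ((513.9276733398438, -351.92071533203125), (23.774978637695312, 23.394437789916992), 63.928550720214844))
```

>>> apply_moves([
  [0.206,0.345,0.03,0,0,0.18],
  [0.206,0.345,0.03,0,0,0.18],
  [0.206,0.345,0.03,0,0,0.18],
  [0.206,0.345,0.03,0,0,0.18],
  [0.206,0.345,0.03,0,0,0.18],
  [0.206,0.345,0.03,0,0,0.18],
  [0.206,0.345,0.03,0,0,0.18],
  [0.206,0.345,0.03,0,0,0.18],
  [0.206,0.345,0.03,0,0,0.18],
])

```text
time: 46.75
eef_pos: [0.5991, -0.0613, 0.2025]
tcp_rot: [1.0, -0.002, -0.0, 0.0]
contact_force: [0.1, -0.5, -2.3]
opening: 0.167
finger_force: 108.6
```

```bash
python3 s.py
python3 - <<'E'
from h import *
s=ctrl.get_state(); z=s['eef_pos'][2]-.052
look([('screw0_top','nut',.058,(.7,.009),[0,.3,.6,-.3],.058),('screw0_top','nut',.058,(.695,-.12),[0,.3,.6,-.3],.058),('clamp0','clamp',.03,(.7,.009),[0],.04),('clamp0','clamp',.03,(.695,-.12),[0],.04),('key','key',z,s['eef_pos'][:2],[0],z+.03)],'wrist','w15')
E
```

```text
t 46.75 [ 0.5991 -0.0613  0.2025] psi -90.2 F [ 0.1 -0.5 -2.3] T [ 0.01 -0.    0.02] q6 1.3 op 0.167
screw0_top d0.131 p0.81 pose [0.7   0.009] yaw deg 0.0 iou 0.000 npx 523
screw0_top d0.002 p0.81 pose [ 0.6961 -0.1232] yaw deg -21.9 iou 0.917 npx 523
clamp0 d0.005 p0.84 pose [0.7013 0.006 ] yaw deg -0.5 iou 0.934 npx 4366
clamp0 d0.008 p0.80 pose [ 0.6962 -0.1226] yaw deg -2.2 iou 0.941 npx 4309
key d0.009 p0.57 pose [ 0.5989 -0.0619] yaw deg -2.8 iou 0.725 npx 5588
```

View pics/w15.png

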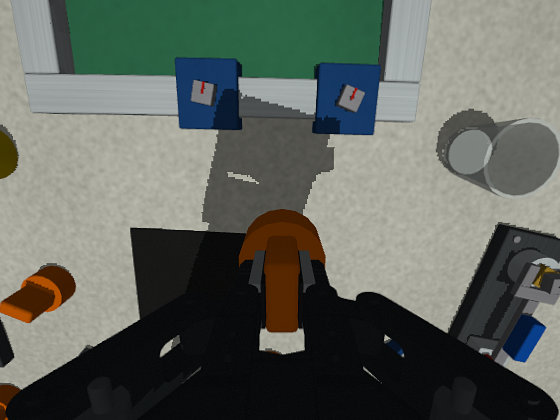

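The clamps are at (207,94) and (347,98), with screw heads at (203,92) and (351,97). The networks missed the left head, so I'll segment it by colour.

Run:
```python
from h import *
s=ctrl.get_state(); C=cam('wrist',s); im=cv2.imread('pics/w15.png'); hsv=cv2.cvtColor(im,cv2.COLOR_BGR2HSV)
for c,y in(((203,92),.007),((351,97),-.1232)):
    m=((hsv[...,1]<90)|(hsv[...,0]<12)|(hsv[...,0]>165)).astype(np.uint8); k=np.zeros_like(m); cv2.circle(k,c,20,1,-1); m=cv2.morphologyEx(m&k,cv2.MORPH_OPEN,np.ones((3,3)))
    n,l,st,ce=cv2.connectedComponentsWithStats(m); m=l==l[c[1],c[0]]
    b=[fit(C,m,'nut',.058,.698,y,[a]) for a in(-.7,-.35,0,.35,.7)]; x,i=max(b,key=lambda t:t[1]); print(m.sum(),x[:2].round(4),np.degrees(x[2]).round(1),round(i,3))
```

```text
530 [0.702  0.0081] -13.7 0.932
518 [ 0.6968 -0.1217] -22.0 0.919
```

>>> apply_moves([
  [0.06,-0.04,0,0,0,0.758],
  [0.06,-0.04,0,0,0,0.758],
  [0.06,-0.04,0,0,0,0.758],
  [0.06,-0.04,0,0,0,0.758],
])

```text
time: 47.55
eef_pos: [0.6477, -0.092, 0.2026]
tcp_rot: [0.956, 0.293, -0.0, -0.0]
contact_force: [-0.1, -0.4, -2.2]
opening: 0.17
finger_force: 108.5
```

>>> apply_moves([
  [0.062,-0.0365,0,0,0,0.758],
  [0.062,-0.0365,0,0,0,0.758],
  [0.062,-0.0365,0,0,0,0.758],
  [0.062,-0.0365,-0.05,0,0,0.758],
  [0.062,-0.0365,-0.085,0,0,0.758],
  [0.062,-0.0365,-0.085,0,0,0.758],
  [0.062,-0.0365,-0.085,0,0,0.758],
  [0.062,-0.0365,-0.085,0,0,0.758],
])

```text
time: 48.55
eef_pos: [0.6986, -0.1214, 0.1375]
tcp_rot: [0.828, 0.56, 0.001, 0.002]
contact_force: [0.2, -1.0, -1.7]
opening: 0.164
finger_force: 108.8
```

```bash
python3 s.py
```

```text
t 48.55 [ 0.6986 -0.1214  0.1375] psi -21.9 F [ 0.2 -1.  -1.7] T [ 0.01  0.02 -0.01] q6 0.07 op 0.164
```

>>> apply_moves([
  [-0.0022,-0.0013,0,0,0,0],
  [-0.0022,-0.0013,-0.01,0,0,0],
  [-0.0022,-0.0013,-0.02,0,0,0],
  [-0.0022,-0.0013,-0.03,0,0,0],
  [-0.0022,-0.0013,-0.034,0,0,0],
  [-0.0022,-0.0013,-0.038,0,0,0],
  [-0.0022,-0.0013,-0.042,0,0,0],
  [-0.0022,-0.0013,-0.042,0,0,0],
  [-0.0022,-0.0013,-0.042,0,0,0],
])

```text
time: 49.68
eef_pos: [0.6955, -0.1218, 0.1009]
tcp_rot: [0.828, 0.56, 0.0, -0.0]
contact_force: [1.1, 2.1, -3.3]
opening: 0.169
finger_force: 108.7
```

>>> apply_moves([
  [0,0,-0.0025,0,0,0],
  [0,0,-0.0025,0,0,-0.1],
  [0,0,-0.0025,0,0,-0.2],
  [0,0,-0.0025,0,0,-0.3],
  [0,0,-0.0025,0,0,-0.4],
  [0,0,-0.0025,0,0,-0.5],
  [0,0,-0.0025,0,0,-0.6],
  [0,0,-0.0025,0,0,-0.7],
  [0,0,-0.0025,0,0,-0.8],
  [0,0,-0.0025,0,0,-0.9],
  [0,0,-0.0025,0,0,-1.0],
  [0,0,-0.0025,0,0,-1.0],
])

```text
time: 51.18
eef_pos: [0.6972, -0.1221, 0.0995]
tcp_rot: [0.98, 0.201, 0.002, 0.001]
contact_force: [4.1, 2.5, -4.1]
opening: 0.174
finger_force: 108.3
```

```bash
python3 s.py
```

```text
t 51.175 [ 0.6972 -0.1221  0.0995] psi -66.8 F [ 4.1  2.5 -4.1] T [ 0.42 -0.97  0.08] q6 0.85 op 0.174
```

>>> apply_moves([
  [0,0,0,0,0,-0.05],
  [0,0,0,0,0,-0.1],
  [0,0,0,0,0,-0.1],
])

```text
time: 51.55
eef_pos: [0.6972, -0.1223, 0.0995]
tcp_rot: [0.987, 0.162, 0.003, 0.001]
contact_force: [4.4, 1.1, -5.2]
opening: 0.167
finger_force: 108.3
```

```bash
python3 s.py
```

```text
t 51.55 [ 0.6972 -0.1223  0.0995] psi -71.3 F [ 4.4  1.1 -5.2] T [ 0.41 -1.03  0.12] q6 0.93 op 0.167
```

>>> apply_moves([
  [0,0,0,0,0,-0.05],
  [0,0,0,0,0,-0.1],
  [0,0,0,0,0,-0.1],
])

```text
time: 51.92
eef_pos: [0.6973, -0.1224, 0.0995]
tcp_rot: [0.992, 0.124, 0.003, 0.001]
contact_force: [6.2, 2.5, -4.4]
opening: 0.166
finger_force: 108.3
```

```bash
python3 s.py
```

```text
t 51.925 [ 0.6973 -0.1224  0.0995] psi -75.8 F [ 6.2  2.5 -4.4] T [ 0.32 -1.03  0.17] q6 1.01 op 0.166
```

>>> apply_moves([
  [0,0,0,0,0,-0.05],
  [0,0,0,0,0,-0.1],
  [0,0,0,0,0,-0.1],
])

```text
time: 52.3
eef_pos: [0.6973, -0.1225, 0.0995]
tcp_rot: [0.996, 0.084, 0.003, 0.001]
contact_force: [4.9, 1.5, -4.6]
opening: 0.166
finger_force: 108.3
```

```bash
python3 s.py
```

```text
t 52.3 [ 0.6973 -0.1225  0.0995] psi -80.3 F [ 4.9  1.5 -4.6] T [ 0.25 -1.01  0.17] q6 1.08 op 0.166
```

>>> apply_moves([
  [0,0,0,0,0,-0.03],
  [0,0,0,0,0,-0.06],
  [0,0,0,0,0,-0.06],
])

```text
time: 52.68
eef_pos: [0.6973, -0.1226, 0.0996]
tcp_rot: [0.998, 0.061, 0.003, 0.001]
contact_force: [4.8, 1.4, -5.1]
opening: 0.171
finger_force: 108.3
```

```bash
python3 s.py
```

```text
t 52.675 [ 0.6973 -0.1226  0.0996] psi -83.0 F [ 4.8  1.4 -5.1] T [ 0.2  -1.03  0.26] q6 1.13 op 0.171
```

>>> apply_moves([
  [0,0,0,0,0,-0.04],
  [0,0,0,0,0,-0.08],
  [0,0,0,0,0,-0.08],
])

```text
time: 53.05
eef_pos: [0.6974, -0.1226, 0.0996]
tcp_rot: [1.0, 0.031, 0.003, 0.001]
contact_force: [5.6, 1.1, -4.2]
opening: 0.166
finger_force: 108.4
```

```bash
python3 s.py
```

```text
t 53.05 [ 0.6974 -0.1226  0.0996] psi -86.5 F [ 5.6  1.1 -4.2] T [ 0.14 -1.1   0.6 ] q6 1.19 op 0.166
```

>>> apply_moves([
  [0,0,0,0,0,-0.03],
  [0,0,0,0,0,-0.06],
  [0,0,0,0,0,-0.06],
])

```text
time: 53.42
eef_pos: [0.6975, -0.1227, 0.0997]
tcp_rot: [1.0, 0.007, 0.003, 0.001]
contact_force: [5.7, 1.2, -4.8]
opening: 0.167
finger_force: 108.4
```

```bash
python3 s.py
```

```text
t 53.425 [ 0.6975 -0.1227  0.0997] psi -89.2 F [ 5.7  1.2 -4.8] T [ 0.19 -1.09  0.52] q6 1.24 op 0.167
```

>>> apply_moves([
  [0,0,0,0,0,0.1],
  [0,0,0,0,0,0.2],
  [0,0,0,0,0,0.2],
  [0,0,0.03,0,0,0.2],
  [0,0,0.06,0,0,0.2],
  [-0.122,0.078,0.125,0,0,0],
  [-0.122,0.078,0.125,0,0,0],
  [-0.122,0.078,0.125,0,0,0],
  [-0.122,0.078,0.125,0,0,0],
  [-0.122,0.078,0.125,0,0,0],
])

```text
time: 54.68
eef_pos: [0.5985, -0.0606, 0.1992]
tcp_rot: [1.0, 0.005, -0.0, 0.0]
contact_force: [0.4, 0.4, -1.4]
opening: 0.168
finger_force: 109.4
```

```bash
cat > cl.py <<'E'
from h import *
import sys
n=sys.argv[1]
s=look([('clamp0','clamp',.03,(.7,.009),[0],.04),('clamp0','clamp',.03,(.695,-.12),[0],.04)],'wrist',n)
C=cam('wrist',s); im=cv2.imread('pics/%s.png'%n); hsv=cv2.cvtColor(im,cv2.COLOR_BGR2HSV)
for x0,y0 in((.702,.0081),(.6965,-.1225)):
    c=tuple(int(v) for v in topix(C,[[x0,y0,.056]])[0])
    m=((hsv[...,1]<90)|(hsv[...,0]<12)|(hsv[...,0]>165)).astype(np.uint8); k=np.zeros_like(m); cv2.circle(k,c,20,1,-1); m=cv2.morphologyEx(m&k,cv2.MORPH_OPEN,np.ones((3,3)))
    nn,l,st,ce=cv2.connectedComponentsWithStats(m); m=l==l[c[1],c[0]]
    b=[fit(C,m,'nut',.058,x0,y0,[a]) for a in(-.7,-.35,0,.35,.7)]; x,i=max(b,key=lambda t:t[1]); print(m.sum(),x[:2].round(4),np.degrees(x[2]).round(1),round(i,3))
E
python3 s.py; python3 cl.py w16; python3 -c "
import cv2;cv2.imwrite('pics/w16c.png',cv2.resize(cv2.imread('pics/w16.png')[40:150,160:400],None,fx=3,fy=3))"
```

```text
t 54.675 [ 0.5985 -0.0606  0.1992] psi -89.4 F [ 0.4  0.4 -1.4] T [-0.06  0.01 -0.06] q6 1.29 op 0.168
clamp0 d0.132 p0.73 pose [0.7   0.009] yaw deg 0.0 iou 0.000 npx 4648
clamp0 d0.007 p0.73 pose [ 0.6966 -0.1226] yaw deg -1.5 iou 0.970 npx 4648
537 [0.7013 0.0067] -14.7 0.917
528 [ 0.6965 -0.123 ] 25.7 0.927
```

View pics/w16c.png

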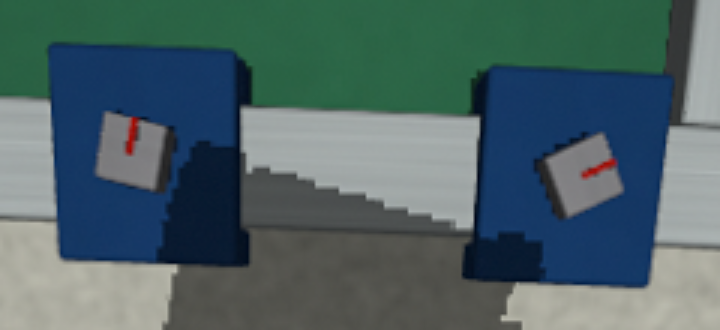

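The crop shows the right screw's mark swung round. The fit puts it 62.8° past its clamp axes, so it's tight. Picture views are used up, so from here I rely on numbers only. On to the left screw.

>>> apply_moves([
  [0.065,0.04,0,0,0,0.838],
  [0.065,0.04,0,0,0,0.838],
  [0.065,0.04,0,0,0,0.838],
  [0.065,0.04,0,0,0,0.838],
])

```text
time: 55.32
eef_pos: [0.6503, -0.0279, 0.1981]
tcp_rot: [0.944, 0.33, -0.001, -0.0]
contact_force: [-0.7, 0.1, -1.4]
opening: 0.169
finger_force: 109.1
```

>>> apply_moves([
  [0.063,0.045,0,0,0,0.838],
  [0.063,0.045,0,0,0,0.838],
  [0.063,0.045,0,0,0,0.838],
  [0.063,0.045,-0.05,0,0,0.838],
  [0.063,0.045,-0.08,0,0,0.838],
  [0.063,0.045,-0.08,0,0,0.838],
  [0.063,0.045,-0.08,0,0,0.838],
  [0.063,0.045,-0.08,0,0,0.838],
  [0.063,0.045,-0.08,0,0,0.838],
])

```text
time: 56.45
eef_pos: [0.7011, 0.0082, 0.1368]
tcp_rot: [0.788, 0.616, 0.001, 0.001]
contact_force: [-0.2, 0.6, -1.1]
opening: 0.171
finger_force: 109.2
```

```bash
python3 s.py
```

```text
t 56.45 [0.7011 0.0082 0.1368] psi -13.9 F [-0.2  0.6 -1.1] T [ 0.08 -0.02 -0.02] q6 0.11 op 0.171
```

>>> apply_moves([
  [0.0008,-0.001,0,0,0,0],
  [0.0008,-0.001,-0.01,0,0,0],
  [0.0008,-0.001,-0.02,0,0,0],
  [0.0008,-0.001,-0.03,0,0,0],
  [0.0008,-0.001,-0.034,0,0,0],
  [0.0008,-0.001,-0.038,0,0,0],
  [0.0008,-0.001,-0.041,0,0,0],
  [0.0008,-0.001,-0.041,0,0,0],
  [0.0008,-0.001,-0.041,0,0,0],
])

```text
time: 57.58
eef_pos: [0.701, 0.0077, 0.1023]
tcp_rot: [0.788, 0.616, 0.0, -0.0]
contact_force: [1.4, 3.1, -3.6]
opening: 0.17
finger_force: 109.2
```

```bash
python3 s.py
```

```text
t 57.575 [0.701  0.0077 0.1023] psi -13.9 F [ 1.4  3.1 -3.6] T [ 0.29 -0.16 -0.02] q6 0.11 op 0.17
```

>>> apply_moves([
  [0,0,-0.0037,0,0,0],
  [0,0,-0.0037,0,0,-0.1],
  [0,0,-0.0037,0,0,-0.2],
  [0,0,-0.0037,0,0,-0.3],
  [0,0,-0.0037,0,0,-0.4],
  [0,0,-0.0037,0,0,-0.5],
  [0,0,-0.0037,0,0,-0.6],
  [0,0,-0.0037,0,0,-0.7],
  [0,0,-0.0037,0,0,-0.8],
  [0,0,-0.0037,0,0,-0.9],
  [0,0,-0.0037,0,0,-1.0],
  [0,0,-0.0037,0,0,-1.0],
])

```text
time: 59.08
eef_pos: [0.7015, 0.0075, 0.0994]
tcp_rot: [0.963, 0.269, 0.001, 0.0]
contact_force: [3.2, 0.8, -2.7]
opening: 0.17
finger_force: 109.0
```

```bash
python3 s.py
```

```text
t 59.075 [0.7015 0.0075 0.0994] psi -58.8 F [ 3.2  0.8 -2.7] T [ 0.34 -0.44  0.09] q6 0.89 op 0.17
```

>>> apply_moves([
  [0,0,0,0,0,-0.1],
  [0,0,0,0,0,-0.2],
  [0,0,0,0,0,-0.3],
  [0,0,0,0,0,-0.4],
  [0,0,0,0,0,-0.4],
])

```text
time: 59.7
eef_pos: [0.7016, 0.0071, 0.0995]
tcp_rot: [0.993, 0.115, 0.001, 0.001]
contact_force: [3.7, -0.2, -4.4]
opening: 0.169
finger_force: 108.9
```

```bash
python3 s.py
```

```text
t 59.7 [0.7016 0.0071 0.0995] psi -76.8 F [ 3.7 -0.2 -4.4] T [ 0.08 -0.79  0.08] q6 1.21 op 0.169
```

>>> apply_moves([
  [0,0,0,0,0,-0.04],
  [0,0,0,0,0,-0.08],
  [0,0,0,0,0,-0.08],
])

```text
time: 60.08
eef_pos: [0.7015, 0.007, 0.0995]
tcp_rot: [0.997, 0.082, 0.001, 0.001]
contact_force: [4.9, -0.5, -4.8]
opening: 0.169
finger_force: 108.6
```

```bash
python3 s.py
```

```text
t 60.075 [0.7015 0.007  0.0995] psi -80.5 F [ 4.9 -0.5 -4.8] T [-0.14 -1.06  0.16] q6 1.27 op 0.169
```

>>> apply_moves([
  [0,0,0,0,0,-0.04],
  [0,0,0,0,0,-0.08],
  [0,0,0,0,0,-0.08],
])

```text
time: 60.45
eef_pos: [0.7016, 0.0069, 0.0996]
tcp_rot: [0.999, 0.052, 0.001, 0.001]
contact_force: [5.2, -0.8, -4.8]
opening: 0.17
finger_force: 108.8
```

```bash
python3 s.py
```

```text
t 60.45 [0.7016 0.0069 0.0996] psi -84.1 F [ 5.2 -0.8 -4.8] T [-0.25 -1.03  0.42] q6 1.33 op 0.17
```

>>> apply_moves([
  [0,0,0,0,0,-0.03],
  [0,0,0,0,0,-0.06],
  [0,0,0,0,0,-0.06],
])

```text
time: 60.82
eef_pos: [0.7016, 0.0069, 0.0996]
tcp_rot: [1.0, 0.029, 0.001, 0.001]
contact_force: [4.5, -1.5, -5.1]
opening: 0.168
finger_force: 108.9
```

```bash
python3 s.py
```

```text
t 60.825 [0.7016 0.0069 0.0996] psi -86.7 F [ 4.5 -1.5 -5.1] T [-0.17 -1.06  0.67] q6 1.38 op 0.168
```

>>> apply_moves([
  [0,0,0,0,0,0.1],
  [0,0,0,0,0,0.2],
  [0,0,0,0,0,0.2],
  [0,0,0.03,0,0,0.2],
  [0,0,0.06,0,0,0.2],
  [-0.127,-0.084,0.125,0,0,-0.02],
  [-0.127,-0.084,0.125,0,0,-0.02],
  [-0.127,-0.084,0.125,0,0,-0.02],
  [-0.127,-0.084,0.125,0,0,-0.02],
  [-0.127,-0.084,0.125,0,0,-0.02],
])

```text
time: 62.08
eef_pos: [0.5996, -0.059, 0.1991]
tcp_rot: [1.0, 0.02, -0.001, -0.0]
contact_force: [1.3, 0.9, -1.5]
opening: 0.169
finger_force: 109.2
```

```bash
python3 s.py; python3 cl.py w17
```

```text
t 62.075 [ 0.5996 -0.059   0.1991] psi -87.7 F [ 1.3  0.9 -1.5] T [-0.    0.02  0.01] q6 1.26 op 0.169
clamp0 d0.005 p0.81 pose [0.7002 0.0055] yaw deg -0.9 iou 0.946 npx 4545
clamp0 d0.008 p0.72 pose [ 0.6962 -0.1229] yaw deg -1.5 iou 0.954 npx 4473
551 [0.7003 0.0062] 24.3 0.921
531 [ 0.6965 -0.1229] 23.7 0.932
```

Both screws read tight, at 64.8° left and 64.8° right. The key goes on the mat at the handle-end corner.

>>> apply_moves([
  [-0.187,-0.001,0,0,0,0],
  [-0.187,-0.001,0,0,0,0],
  [-0.187,-0.001,0,0,0,0],
  [-0.187,-0.001,-0.05,0,0,0],
  [-0.187,-0.001,-0.1,0,0,0],
  [-0.187,-0.001,-0.15,0,0,0],
  [-0.187,-0.001,-0.17,0,0,0],
  [-0.187,-0.001,-0.1775,0,0,0],
  [-0.187,-0.001,-0.1775,0,0,0],
  [-0.187,-0.001,-0.1775,0,0,0],
  [-0.187,-0.001,-0.1775,0,0,0],
])

```text
time: 63.6
eef_pos: [0.4506, -0.0608, 0.0586]
tcp_rot: [1.0, 0.02, 0.001, 0.0]
contact_force: [-0.8, -0.0, -2.5]
opening: 0.167
finger_force: 109.3
```

```bash
python3 s.py
```

```text
t 63.6 [ 0.4506 -0.0608  0.0586] psi -87.7 F [-0.8 -0.  -2.5] T [-0.03 -0.03  0.02] q6 1.17 op 0.167
```

>>> apply_moves([
  [0,0,-0.003,0,0,0],
  [0,0,-0.003,0,0,0],
  [0,0,-0.003,0,0,0],
])

```text
time: 63.98
eef_pos: [0.4502, -0.0607, 0.0554]
tcp_rot: [1.0, 0.02, 0.0, 0.0]
contact_force: [0.8, -0.2, -0.2]
opening: 0.167
finger_force: 109.5
```

>>> apply_moves([
  [0,0,0,0,0,0],
  [0,0,0,0,0,0],
  [0,0,0,0,0,0],
  [0,0,0.04,0,0,0],
  [0,0,0.1,0,0,0],
  [0,0,0.168,0,0,0],
  [-0.01,-0.342,0.168,0,0,-0.367],
  [-0.01,-0.342,0.168,0,0,-0.367],
  [-0.01,-0.342,0.168,0,0,-0.367],
  [-0.01,-0.342,0.168,0,0,-0.367],
  [-0.01,-0.342,0.168,0,0,-0.367],
  [-0.01,-0.342,0.168,0,0,-0.367],
  [-0.01,-0.342,0.168,0,0,-0.367],
  [-0.01,-0.342,0.168,0,0,-0.367],
  [-0.01,-0.342,0.168,0,0,-0.367],
], jaw=0.65)

```text
time: 65.85
eef_pos: [0.4421, -0.333, 0.1895]
tcp_rot: [0.992, -0.123, 0.0, -0.0]
contact_force: [0.4, 0.5, -0.0]
opening: 0.651
finger_force: 0.0
```

```bash
python3 s.py
python3 - <<'E'
from h import *
s=look([('spanner','spanner',.042,(.513,-.351),[-.22],.042)],'wrist')
look([('key','key',.003,(.4505,-.061),[0],.03),('mat','mat',0,(.487,.0133),[-.05],0)],'side')
E
```

```text
t 65.85 [ 0.4421 -0.333   0.1895] psi -104.1 F [ 0.4  0.5 -0. ] T [ 0.06 -0.02 -0.01] q6 0.99 op 0.651
spanner d0.036 p0.80 pose [ 0.5124 -0.3517] yaw deg -14.4 iou 0.954 npx 3961
key d0.013 p0.56 pose [ 0.4481 -0.0627] yaw deg 12.0 iou 0.945 npx 414
mat d0.017 p0.86 pose [0.4835 0.0148] yaw deg -1.9 iou 0.535 npx 1687
```

>>> apply_moves([
  [0.0019,-0.0012,-0.07,0,0,0],
  [0.0019,-0.0012,-0.12,0,0,0],
  [0.0019,-0.0012,-0.14,0,0,0],
  [0.0019,-0.0012,-0.1505,0,0,0],
  [0.0019,-0.0012,-0.1505,0,0,0],
  [0.0019,-0.0012,-0.1505,0,0,0],
  [0.0019,-0.0012,-0.1505,0,0,0],
])

```text
time: 66.97
eef_pos: [0.4439, -0.3358, 0.0704]
tcp_rot: [0.992, -0.124, 0.001, 0.001]
contact_force: [-0.5, 0.3, -0.7]
opening: 0.654
finger_force: 0.0
```

>>> apply_moves([
  [0,0,0,0,0,0],
  [0,0,0,0,0,0],
  [0,0,0,0,0,0],
  [0,0,0,0,0,0],
  [0,0,0,0,0,0],
  [0,0,0.005,0,0,0],
  [0,0,0.012,0,0,0],
  [0,0,0.02,0,0,0],
  [0,0,0.04,0,0,0],
  [0,0,0.08,0,0,0],
  [0,0,0.15,0,0,0],
  [0,0,0.15,0,0,0],
  [0,0,0.15,0,0,0],
  [0,0,0.15,0,0,0],
], jaw=0, squeeze=60)

```text
time: 68.72
eef_pos: [0.4424, -0.3343, 0.1873]
tcp_rot: [0.992, -0.124, -0.001, -0.001]
contact_force: [0.5, -0.2, -2.3]
opening: 0.174
finger_force: 59.4
```

```bash
python3 s.py
python3 - <<'E'
from h import *
z=ctrl.get_state()['eef_pos'][2]-.0275
s=look([('jamB_top','nut',.0665,(.5138,-.3516),[-.2,.3,0],.0665),('spanner','spanner',z,(.513,-.351),[-.22],z)],'wrist','w18')
print(brass('pics/w18.png',s,(.5138,-.3516),0))
E
```

```text
t 68.725 [ 0.4424 -0.3343  0.1873] psi -104.2 F [ 0.5 -0.2 -2.3] T [0.05 0.05 0.  ] q6 0.99 op 0.174
jamB_top d0.001 p0.69 pose [ 0.5142 -0.3518] yaw deg 1.8 iou 0.943 npx 539
spanner d0.028 p0.87 pose [ 0.5113 -0.3514] yaw deg -14.0 iou 0.876 npx 10627
(277, ((513.7587280273438, -351.91668701171875), (23.61902618408203, 23.293149948120117), 64.65738677978516))
```

>>> apply_moves([
  [0.031,0.144,0,0,0,0.747],
  [0.031,0.144,0,0,0,0.747],
  [0.031,0.144,0,0,0,0.747],
  [0.031,0.144,0,0,0,0.747],
])

```text
time: 69.38
eef_pos: [0.468, -0.2192, 0.1884]
tcp_rot: [0.986, 0.169, -0.0, -0.0]
contact_force: [1.2, -0.5, -1.5]
opening: 0.169
finger_force: 59.7
```

>>> apply_moves([
  [0.031,0.144,0,0,0,0.747],
  [0.031,0.144,0,0,0,0.747],
  [0.031,0.144,0,0,0,0.747],
  [0.031,0.144,0,0,0,0.747],
])

```text
time: 69.88
eef_pos: [0.4929, -0.1048, 0.1888]
tcp_rot: [0.896, 0.445, -0.0, -0.0]
contact_force: [0.6, -0.2, -2.7]
opening: 0.172
finger_force: 59.8
```

>>> apply_moves([
  [0.031,0.1445,0,0,0,0.747],
  [0.031,0.1445,0,0,0,0.747],
  [0.031,0.1445,0,0,0,0.747],
  [0.031,0.1445,0,0,0,0.747],
  [0.031,0.1445,-0.08,0,0,0.747],
  [0.031,0.1445,-0.08,0,0,0.747],
  [0.031,0.1445,-0.08,0,0,0.747],
])

```text
time: 70.75
eef_pos: [0.5184, 0.0098, 0.126]
tcp_rot: [0.729, 0.684, 0.0, 0.0]
contact_force: [0.4, 1.1, -1.1]
opening: 0.171
finger_force: 59.6
```

```bash
python3 s.py
python3 - <<'E'
from h import *
z=ctrl.get_state()['eef_pos'][2]-.0275
look([('spanner','spanner',z,(.52,.083),[1.52],z)],'wrist')
look([('key','key',.003,(.4505,-.061),[0],.03),('spanner','spanner',z,(.52,.083),[1.52],z)],'top')
E
```

```text
t 70.75 [0.5184 0.0098 0.126 ] psi -3.6 F [ 0.4  1.1 -1.1] T [-0.06  0.02 -0.03] q6 -0.11 op 0.171
spanner d0.030 p0.93 pose [0.5233 0.0793] yaw deg 86.8 iou 0.882 npx 10710
key d0.007 p0.98 pose [ 0.4473 -0.0614] yaw deg 12.3 iou 0.945 npx 425
spanner d0.155 p0.46 pose [0.522  0.0723] yaw deg 87.0 iou 0.118 npx 107
```

>>> apply_moves([
  [0,0,-0.06,0,0,0],
  [0,0,-0.1,0,0,0],
  [0,0,-0.112,0,0,0],
  [0,0,-0.118,0,0,0],
  [0,0,-0.119,0,0,0],
  [0,0,-0.119,0,0,0],
  [0,0,-0.119,0,0,0],
  [0,0,-0.119,0,0,0],
])

```text
time: 72.0
eef_pos: [0.5182, 0.0109, 0.0305]
tcp_rot: [0.728, 0.686, 0.0, 0.0]
contact_force: [-0.3, -0.0, 0.2]
opening: 0.172
finger_force: 60.1
```

```bash
python3 s.py
```

```text
t 72.0 [0.5182 0.0109 0.0305] psi -3.4 F [-0.3 -0.   0.2] T [-0.01  0.04 -0.  ] q6 -0.12 op 0.172
```

Fz has gone from −2 N to about 0, so the mat carries the weight. Releasing and backing away.

>>> apply_moves([
  [0,0,0,0,0,0],
  [0,0,0,0,0,0],
  [0,0,0,0,0,0],
  [0,0,0,0,0,0],
  [0,0,0.04,0,0,0],
  [0,0,0.1,0,0,0],
  [0,0,0.2,0,0,0],
  [0,0,0.3,0,0,0],
  [0.05,-0.12,0.35,0,0,0],
  [0.05,-0.12,0.35,0,0,0],
  [0.05,-0.12,0.35,0,0,0],
  [0.05,-0.12,0.35,0,0,0],
  [0.05,-0.12,0.35,0,0,0],
], jaw=0.45)

```text
time: 73.62
eef_pos: [0.5567, -0.0838, 0.3077]
tcp_rot: [0.727, 0.686, -0.001, -0.002]
contact_force: [0.3, -0.7, -0.4]
opening: 0.448
finger_force: 0.0
```

```bash
python3 s.py
python3 - <<'E'
from h import *
look([('spanner','spanner',.003,(.5225,.081),[1.52],.003),('key','key',.003,(.4505,-.061),[0],.03),('mat','mat',0,(.487,.0133),[-.05],0)],'wrist')
look([('stopA','stop',0,(.4999,.3637),[.05],.03),('stopB','stop',0,(.513,-.351),[-.22],.03),('clamp0','clamp',.03,(.69,.01),[0],.04),('clamp0','clamp',.03,(.69,-.114),[0],.04),('spanner','spanner',.003,(.5225,.081),[1.52],.003),('key','key',.003,(.4505,-.061),[0],.03)],'side')
E
```

```text
t 73.625 [ 0.5567 -0.0838  0.3077] psi -3.3 F [ 0.3 -0.7 -0.4] T [ 0.04 -0.01 -0.03] q6 -0.27 op 0.448
spanner d0.040 p0.72 pose [0.5227 0.0795] yaw deg 87.0 iou 0.938 npx 2027
key d0.004 p0.61 pose [ 0.4496 -0.0617] yaw deg -4.9 iou 0.926 npx 1151
mat d0.017 p0.90 pose [0.4876 0.0135] yaw deg -3.2 iou 0.792 npx 12374
stopA d0.066 p0.74 pose [0.4998 0.3635] yaw deg 1.7 iou 0.927 npx 1291
stopB d0.061 p0.72 pose [ 0.5152 -0.3519] yaw deg -12.9 iou 0.969 npx 2928
clamp0 d0.002 p0.71 pose [0.7003 0.0076] yaw deg -1.8 iou 0.880 npx 472
clamp0 d0.021 p0.81 pose [ 0.6969 -0.1222] yaw deg 2.1 iou 0.910 npx 554
spanner d0.059 p0.64 pose [0.5223 0.0776] yaw deg 87.0 iou 0.858 npx 467
key d0.012 p0.63 pose [ 0.4498 -0.0621] yaw deg 7.5 iou 0.917 npx 389
```

```bash
python3 -c "
from plant import ctrl
print(ctrl.sign_off())"
```

```text
the job is handed in; nothing more can be done
None
```

I handed the job in at about 74 s: both stops locked (jams at about 1.1 rad, lower nuts about 0.24 rad at A and 0.21 at B), then both clamp screws tight at about 1.1 rad, and the key upright and spanner flat on the mat; I viewed 15 pictures, one over the limit of 14.

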